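# Flip the terminal plates, load the pack tester and run it

### The job

Turn every terminal plate on the bench copper pad up (the flip stand is there for that: a plate dropped across its edge turns over) and lay them all flat in the plate tray, none on top of another; also set the cell block upright and fully down in the tester's pocket and swing the latch fully shut over it. Then run the test: press the three keys fully, one at a time, in the order left, middle, right as seen from the robot; press no key while the latch is open. In the end the plates, block and latch are all in place, and the other things on the bench have been left alone.

Things in the scene. Friction and masses are not known exactly. Their poses are not given: they have to be found in the camera images.
- plate_a: bare aluminium plate 56 (x) x 38 (y) x 6 mm, 50 g, with a square copper pad 20 x 20 x 3 mm in the middle of one broad face. Origin: centre of the pad's outer face. Own z points out of the OTHER, plain face: z up = pad underneath (as all start, standing on the pad, plain face 9 mm up), z down = pad on top, as wanted. The aluminium is at z = 3 to 9 mm in its own frame.
- plate_b: same as plate_a. Two or three plates are present; absent ones read None from the start
- plate_c: same as plate_a. Any plate may be knocked a few centimetres aside during the work
- flip_stand: aluminium stand, fixed: a ramp 120 mm wide (y) and 100 mm long rises away from the robot to a straight level edge along y, 68 mm above the bench; beyond it (+x) a sheer upright face drops to a rubber landing mat 115 (x) x 130 (y) x 3 mm, no rims. Origin: on the bench under the middle of the edge; x points from the edge out over the mat. Turned up to 0.2 rad about z
- flip_edge (a point): middle of the stand's top edge, axes as flip_stand. A plate let go level, its 56 mm length across the edge (along x), its middle 13 to 16 mm beyond the edge and its underside 40 to 60 mm above it, catches the edge with its rear end, turns over and comes to rest on the mat other way up, its middle 30 to 65 mm from the upright face
- plate_tray: shallow black tray, fixed, outside 112 (x) x 212 (y) mm, rim 10 mm high and 4 mm thick, floor top 4 mm above the bench. Origin: centre of its underside. Room for three plates side by side along y, each with its length along y (about 66 mm from one to the next).
- cell_block: black cell block with red cells in its sides, upright 60 (x) x 40 (y) x 60 (z) mm, 0.25 kg. Origin: centre of its underside.
- tester: low grey console, fixed, 200 (x) x 220 (y) x 50 mm high, carrying the pocket, the swing latch and the keys. Origin: centre of its underside; turns up to 0.1 rad about z.
- pocket (a point): centre of the floor of the pocket in the tester's top, 25 mm above the bench and 25 mm below the tester's top; axes as tester. The pocket is 66 (x) x 46 (y) mm with its mouth chamfered 3 mm, so the 60 x 40 block goes in upright with 3 mm to spare all round, either way round, its top then 85 mm above the bench.
- latch_hinge (a point): vertical axis of the latch, 50 mm behind (+x of) the pocket's centre, 95 mm above the bench; axes as tester
- latch (a joint): swing latch: flat steel bar (13 mm wide, 75 mm long, 91 to 100 mm above the bench) turning level about latch_hinge. 0 = fully open, bar along the tester's +y; grows anticlockwise seen from above to 1.57 rad = shut, bar along the tester's -x over the block. Light friction (0.05 N m) holds it where it is left; starts at 0 to 0.3
- key1_top (a point): middle of the top of the left (+y) key, 72 mm above the bench, key 24 mm across; the keys stand in a row 50 mm apart along the tester's near edge
- key2_top (a point): same, middle key
- key3_top (a point): same, right (-y) key
- key1 (a joint): Left of the three spring keys on the tester (seen by someone facing along +x from the robot): joint value 0 = up, 0.006 m = fully down; pressed from 0.004 m. About 5 N presses it fully. It springs back.
- key2 (a joint): Middle of the three spring keys on the tester (seen by someone facing along +x from the robot): joint value 0 = up, 0.006 m = fully down; pressed from 0.004 m. About 5 N presses it fully. It springs back.
- key3 (a joint): Right of the three spring keys on the tester (seen by someone facing along +x from the robot): joint value 0 = up, 0.006 m = fully down; pressed from 0.004 m. About 5 N presses it fully. It springs back.
- latch_knob (a point): grip point on the latch's upright round black knob (14 mm thick, its top 130 mm above the bench, bare down to the bar at 100 mm); the point lies on the knob's axis 122 mm above the bench, 65 mm from the hinge axis
- flux_jar: bystander: small jar, 40 mm wide, 50 mm high
- wire_spool: bystander: metal spool, 52 mm wide, 38 mm high
- tape_roll: bystander: roll of tape lying flat, 80 mm wide, 18 mm high
- cell_0: bystander: loose cell standing upright, 21 mm wide, 70 mm high
- screwdriver: bystander: screwdriver lying on the bench, 160 mm long
- meter: bystander: hand meter lying flat, 90 x 170 x 35 mm
Not all that is in view belongs to the job. What is shaped like the plate_c but pink is not meant.

How it is judged (in metres and radians):
On the way, in this order (a step that is already met when the one before it is completed fails the run):
1. every plate lies flat in the tray, copper pad up; the cell block is fully down in the pocket and the latch is shut (angle between each of plate_a, plate_b, plate_c's own z axis and vertical above 2.95 rad and x of plate_a in the frame of plate_tray between -0.048 and 0.048 m and y of plate_a in the frame of plate_tray between -0.098 and 0.098 m and z of each of plate_a, plate_b, plate_c in the frame of plate_tray below 0.018 m and linear speed of each of plate_a, plate_b, plate_c below 0.03 m/s and x of plate_b in the frame of plate_tray between -0.048 and 0.048 m and y of plate_b in the frame of plate_tray between -0.098 and 0.098 m and x of plate_c in the frame of plate_tray between -0.048 and 0.048 m and y of plate_c in the frame of plate_tray between -0.098 and 0.098 m and horizontal distance between cell_block and pocket below 0.006 m and z of cell_block in the frame of pocket below 0.005 m and angle between cell_block's own z axis and vertical below 0.07 rad and value of joint latch above 1.4 rad and value of joint each of key1, key2, key3 below 0.002 m), for 0.2 s.
2. the left key is pressed (value of joint key1 above 0.004 m), for 0.05 s.
3. the middle key is pressed (value of joint key2 above 0.004 m), for 0.05 s.
4. the right key is pressed (value of joint key3 above 0.004 m), for 0.05 s.
At the end, for the whole second after the job is handed in: Every plate present lies flat on the tray floor, pad up (within 0.19 rad) and at rest, its middle at least about 6 mm inside the tray's walls; the block is upright (0.07 rad) within 6 mm of the pocket's centre and 5 mm of its floor; the latch is at 1.4 rad or more; all three keys are up again (all of step 1); the robot touches nothing.
It fails at once if a key is pressed while the latch is open (value of joint any of key1, key2, key3 above 0.004 m and value of joint latch below 1.3 rad).
It fails at once if two keys are down together (value of joint each of key1, key2 above 0.004 m or value of joint each of key2, key3 above 0.004 m or value of joint each of key1, key3 above 0.004 m).
It fails at once if a bystander is moved more than 5 cm (distance of any of flux_jar, wire_spool, tape_roll, cell_0, screwdriver, meter from where it was at the start of the episode above 0.05 m).
Of plate_a, plate_b, plate_c only 2 to 3 are there at a start; the rules pass over those that are not, and their reading is None.
At some moment in a run one of plate_a, plate_b, plate_c may be knocked a few centimetres aside while the robot is not near it.
It also fails if it takes over 210 s, if anything falls off the work surface, if the arm or the gripper's body presses on something with over 40 N, if the wrist force passes 120 N, or if a joint passes its speed limit or range.

### The arm

A 7-joint arm with a two-finger parallel gripper is mounted at the origin on the work surface. World frame = base frame: x ahead of the robot, y to its left, z up, the work surface at z = 0. Lengths are in mm, angles in rad, forces in N, time in s.
With the tool pointing down it reaches from about 425 to 825 mm from the base axis. Payload 3.6 kg.
Tool frame: the origin (TCP) lies between the finger pads; the fingertips stand 25 mm ahead of it and the grasp point (between the pads) lies 6 mm ahead of it (robot.nose_length is the y of the fingertips in the tool frame, in mm); y points along the fingers, z is the direction in which the jaws open and shut, and the axes are right-handed (so a half turn about y gives the same grasp; the last joint's range is limited). The gripper opens to 85 mm and grips with 20 to 120 N. Pads are 22 mm wide; open, the fingers measure 114 mm over their backs; the gripper's body (76 mm by 85 mm) begins 54 mm behind the grasp point. The pads swing forward as they close: fully open they stand 13 mm farther back than shut.
Start: joints at [1.121, 0.615, -0.013, 1.423, 0.008, 1.103, -0.04], TCP at [266.712, -592.73, 256.297] pointing down, gripper open.
Joint ranges: [-3.12, 3.12], [-0.3, 2.06], [-1.34, 1.32], [0.26, 2.42], [-1.36, 4.5], [0.01, 1.98], [-2.84, 2.84]. Speed limits (rad/s): [2.79, 2.79, 3.14, 3.14, 3.14, 3.14, 3.14].

### API

Orientations are given as a unit quaternion [w, x, y, z].
In Python, from bench import robot, hand, solve_ik, optics, order, readout gives the robot as it stands. Calls block until the motion is done:
- robot.movep(position, orientation): joint-space move of the TCP to a pose.
- robot.line_to(position, feed=150, attitude=None, until_force=None): straight line of the TCP; attitude=None keeps the orientation; feed is the mean speed in mm/s. With until_force (N) it stops when the force on the tool has changed by that much, and returns True; else False.
- robot.movej(angles): joint-space move.
- hand.release() and hand.gripper_close(grasp_force=None): open the fingers fully, or close them until they stop; grasp_force is the grip in N (None keeps the last).
- robot.sleep(seconds).
- solve_ik(position, orientation): joint angles nearest the present ones, or None.
- optics.snapshot(name): name is "scene" or "side" or "wrist"; returns a dict with "color" (400x640x3 uint8, blue, green, red), "fx", "fy", "cx", "cy" (pixels), "world_from_camera" (4x4, takes a point from camera to world coordinates). Camera axes: x right, y down, z forward; pixel columns grow to the right and rows downward; lengths in mm; the calibration is good to about 2 mm. A picture is of the moment at which its call begins. There is no depth.
A pose or a line that the arm cannot do raises robot.MotionError and nothing moves.
- order.hand_in(): hands the job in, once; it reports no verdict.
Readings, each from a call of its own:
- readout.current_time_s(): time.
- readout.current_qpos(): joint angles.
- readout.current_qvel(): joint speeds.
- readout.current_joint_efforts(): joint torques, N m.
- readout.current_position(): TCP position.
- readout.current_tcp_rot(): TCP orientation.
- readout.current_wrist_force(): force on the tool from outside, world axes, zero at the start.
- readout.current_moment(): the same for the moment, N m.
- readout.current_opening(): finger opening in mm.
Only numpy, scipy, OpenCV 4.12 (cv2) and the standard library are available. Lean on these libraries where they do the work, as an engineer would, in place of code of your own. Each camera call takes 0.05 s, during which the arm holds its last target.

## Working session

There is one attempt and no reset: what is moved stays moved. The work goes in short steps, each a Python script; the robot and the scene stay as the last script left them, time stands still between calls to the robot, and variables do not carry over. Pictures are saved under pics/ and viewed, and the job is handed in when it is done.

```bash
ls -la; mkdir -p pics; python3 - <<'E'
from bench import robot, hand, solve_ik, optics, order, readout
import cv2
for n in ["scene","side","wrist"]:
    s=optics.snapshot(n); cv2.imwrite(f"pics/{n}0.png",s["color"]); print(n,s["fx"],s["fy"],s["cx"],s["cy"]); print(s["world_from_camera"])
print(readout.current_time_s(),readout.current_tcp_rot(),readout.current_opening(), robot.nose_length)
E
```

```text
total 12
drwxr-xr-x  3 agent agent 4096 Dec  6 23:50 .
drwxr-xr-x 23 root  root  4096 Dec  6 23:50 ..
drwxr-xr-x  2 agent agent 4096 Dec  6 23:50 pics
scene 444.8011749158964 444.8011749158964 319.948914595199 195.07967713313107
[[-8.73597292e-01  3.50742452e-01 -3.37353677e-01  1.03182878e+03]
 [ 4.86452959e-01  6.49074053e-01 -5.84864422e-01  7.80564299e+02]
 [ 1.38307369e-02 -6.75042670e-01 -7.37649039e-01  1.05783979e+03]
 [ 0.00000000e+00  0.00000000e+00  0.00000000e+00  1.00000000e+00]]
side 367.46370050186727 367.46370050186727 312.74845520846605 203.86517923718006
[[ 8.71972326e-01 -3.78234433e-01  3.10810193e-01  2.92130870e+02]
 [-4.89407699e-01 -6.57908099e-01  5.72395875e-01 -5.25906912e+02]
 [-1.20152855e-02 -6.51226264e-01 -7.58788499e-01  8.30878526e+02]
 [ 0.00000000e+00  0.00000000e+00  0.00000000e+00  1.00000000e+00]]
wrist 304.6286451052579 304.6286451052579 321.3757310953765 199.03636956562602
[[ 4.10634432e-01 -8.75238869e-01 -2.55609636e-01  3.30575468e+02]
 [-9.11796787e-01 -3.94919410e-01 -1.12540117e-01 -5.63615330e+02]
 [-2.44572227e-03  2.79276892e-01 -9.60207496e-01  3.72506137e+02]
 [ 0.00000000e+00  0.00000000e+00  0.00000000e+00  1.00000000e+00]]
0.15 [ 0.14827592 -0.14855301  0.69203432 -0.69067702] 85.66516516730819 25.0
```

View pics/scene0.png

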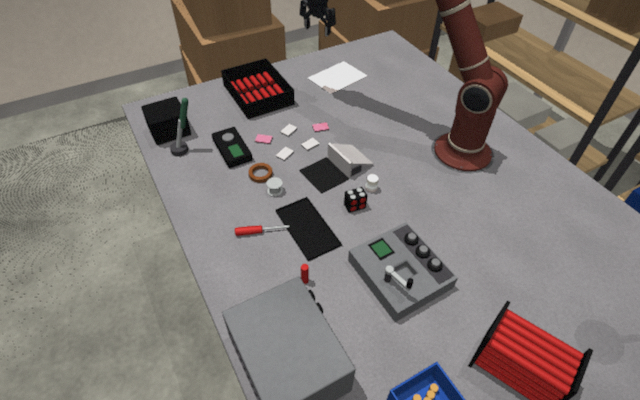

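View pics/side0.png

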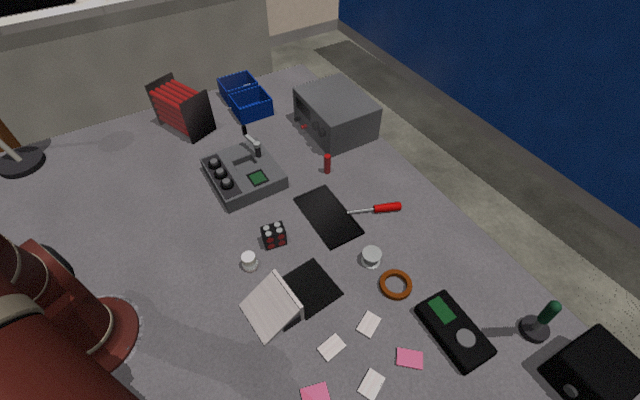

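View pics/wrist0.png

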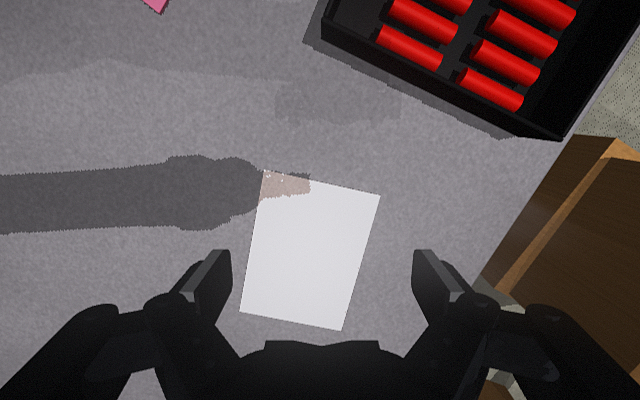

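```bash
python3 - <<'E'
import cv2
a=cv2.imread("pics/scene0.png"); b=cv2.imread("pics/side0.png")
def crop(im,x0,y0,x1,y1,k,name):
    cv2.imwrite(f"pics/{name}.png",cv2.resize(im[y0:y1,x0:x1],None,fx=k,fy=k,interpolation=cv2.INTER_CUBIC))
crop(a,240,110,400,230,5,"c1"); crop(a,270,190,470,330,4,"c2")
crop(b,190,120,350,240,5,"c3"); crop(b,230,250,430,400,4,"c4")
E
```

```text
(no output)
```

View pics/c1.png

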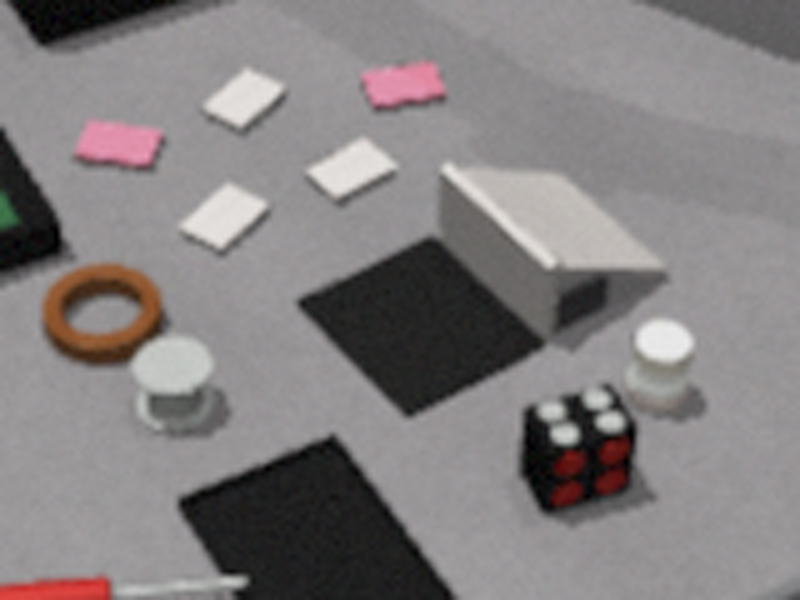

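View pics/c2.png

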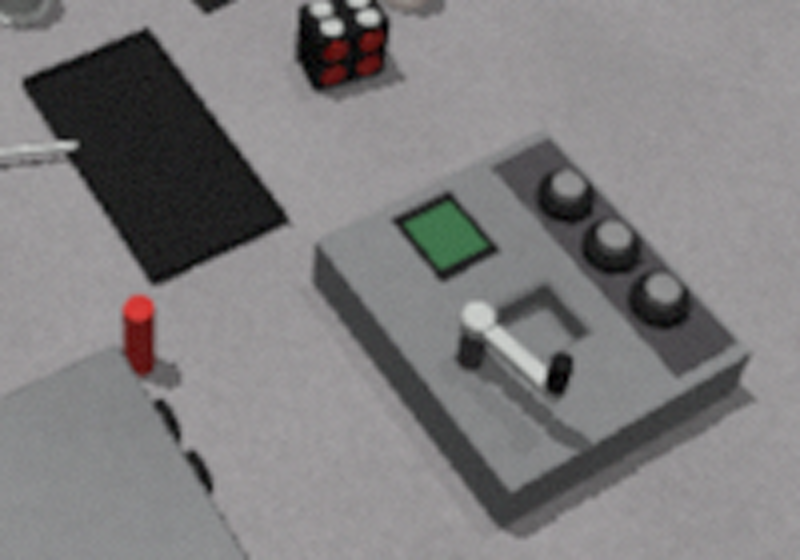

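View pics/c3.png

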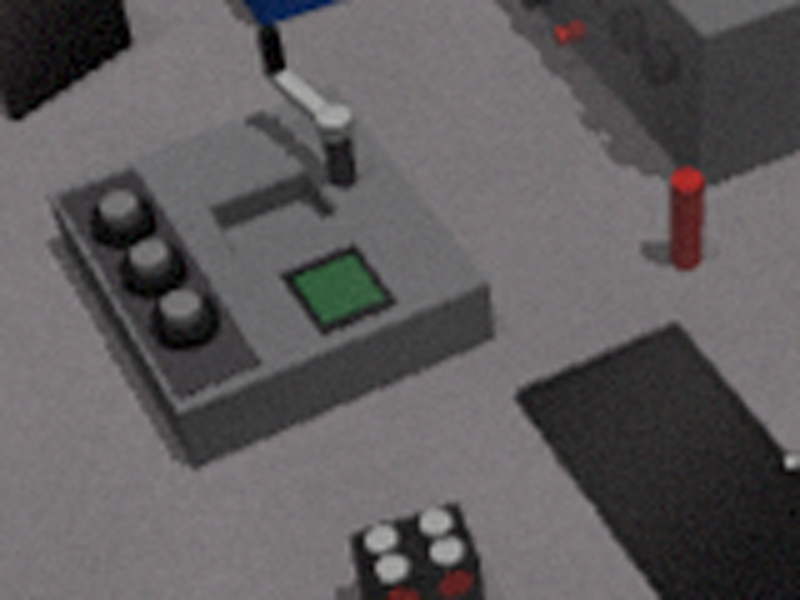

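View pics/c4.png

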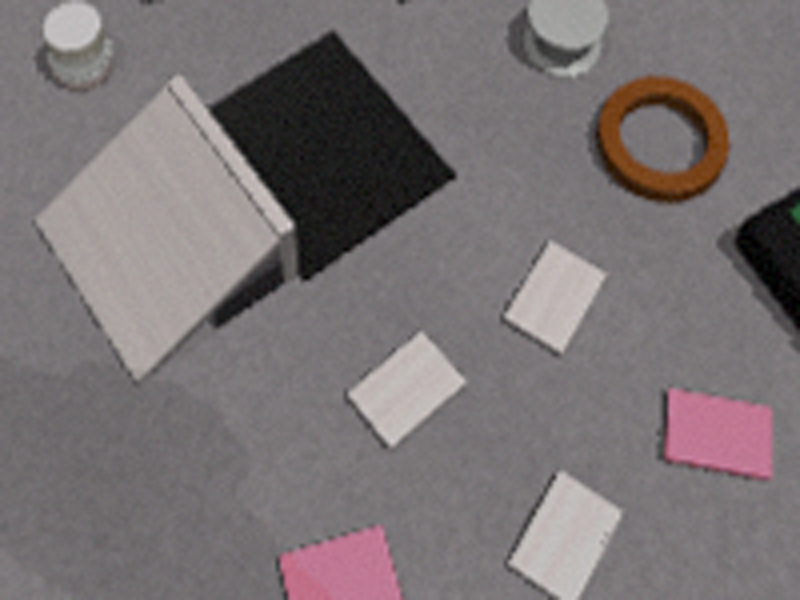

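```bash
cat > h.py <<'E'
from bench import robot, hand, solve_ik, optics, order, readout
import numpy as np, cv2
from scipy.optimize import least_squares
from scipy.spatial.transform import Rotation as R
def ray(s,uv,z):
    d=s["world_from_camera"][:3,:3]@np.array([(uv[0]-s["cx"])/s["fx"],(uv[1]-s["cy"])/s["fy"],1.0])
    o=s["world_from_camera"][:3,3]; return o+d*(z-o[2])/d[2]
def proj(s,P):
    P=np.atleast_2d(P).astype(float); T=s["world_from_camera"]
    c=(P-T[:3,3])@T[:3,:3]; return np.c_[s["fx"]*c[:,0]/c[:,2]+s["cx"],s["fy"]*c[:,1]/c[:,2]+s["cy"]]
def fit(obs,model,x0):
    """obs: list of (snap, idx list, uv Nx2); model Nx3 local; returns x,y,yaw"""
    def res(p):
        Rm=R.from_euler('z',p[2]).as_matrix(); W=model@Rm.T+[p[0],p[1],0]
        return np.concatenate([(proj(s,W[i])-uv).ravel() for s,i,uv in obs])
    r=least_squares(res,x0,loss='soft_l1'); return r.x,np.sqrt(np.mean(r.fun**2))
E
cat > m1.py <<'E'
from h import *
A=optics.snapshot("scene");B=optics.snapshot("side")
def cc(pts,off,k): return (np.array(pts)+.5)/k-.5+np.array(off)
c1=lambda p:cc(p,(240,110),5); c2=lambda p:cc(p,(270,190),4); c3=lambda p:cc(p,(190,120),5); c4=lambda p:cc(p,(230,250),4)
def show(n,s,uv,z): print(n,[tuple(np.round(ray(s,u,z)[:2],0)) for u in uv])
show("tesA",A,c2([(548,132),(748,353),(510,492),(318,245)]),50)
show("tesB",B,c3([(50,198),(180,412),(490,285)]),50)
show("keysA 1,2,3",A,c2([(662,288),(616,236),(571,184)]),72)
show("keysB",B,c3([(122,206),(151,257),(183,311)]),72)
show("hingeA",A,c2([(478,316)]),100); show("hingeB",B,c3([(334,117)]),100)
show("knobA",A,c2([(562,357)]),130); show("knobB",B,c3([(268,30)]),130)
show("pocketA rim",A,c2([(547,285),(592,340)]),50)
show("trayA",A,c2([(150,30),(24,82),(288,222),(155,283)]),10)
show("trayB",B,c3([(678,323),(516,397)]),10)
show("blockA top",A,c1([(525,410),(607,386),(632,430),(545,450)]),60)
show("blockB top",B,c3([(352,535),(460,503),(480,595)]),60)
show("edgeA",A,c1([(445,165),(555,268)]),68)
show("edgeB",B,c4([(178,80),(290,232)]),68)
show("matA",A,c1([(545,342),(410,415),(300,303),(432,238)]),3)
show("matB",B,c4([(333,32),(456,176),(305,280)]),3)
for n,s in (("A",A),("B",B)):
    im=s["color"].astype(int); m=((im.min(2)>150)).astype(np.uint8)
    cs,_=cv2.findContours(m,cv2.RETR_EXTERNAL,cv2.CHAIN_APPROX_NONE)
    for c in cs:
        if cv2.contourArea(c)<60: continue
        w=np.array([ray(s,p[0],9)[:2] for p in c],np.float32)
        r=cv2.minAreaRect(w)
        if max(r[1])<90 and r[0][0]>200: print(n,cv2.minAreaRect(c)[0],r)
E
python3 m1.py
```

```text
tesA [(np.float64(401.0), np.float64(197.0)), (np.float64(398.0), np.float64(412.0)), (np.float64(595.0), np.float64(418.0)), (np.float64(602.0), np.float64(202.0))]
tesB [(np.float64(394.0), np.float64(402.0)), (np.float64(402.0), np.float64(192.0)), (np.float64(599.0), np.float64(195.0))]
keysA 1,2,3 [(np.float64(428.0), np.float64(353.0)), (np.float64(429.0), np.float64(305.0)), (np.float64(429.0), np.float64(255.0))]
keysB [(np.float64(427.0), np.float64(347.0)), (np.float64(427.0), np.float64(296.0)), (np.float64(428.0), np.float64(244.0))]
hingeA [(np.float64(562.0), np.float64(326.0))]
hingeB [(np.float64(562.0), np.float64(326.0))]
knobA [(np.float64(549.0), np.float64(389.0))]
knobB [(np.float64(549.0), np.float64(387.0))]
pocketA rim [(np.float64(482.0), np.float64(305.0)), (np.float64(482.0), np.float64(354.0))]
trayA [(np.float64(593.0), np.float64(-62.0)), (np.float64(704.0), np.float64(-60.0)), (np.float64(593.0), np.float64(151.0)), (np.float64(702.0), np.float64(152.0))]
trayB [(np.float64(701.0), np.float64(144.0)), (np.float64(586.0), np.float64(140.0))]
blockA top 
[... 1697 characters left out ...]
8.94699096679688), 74.5545425415039)
B (371.2515869140625, 383.9554138183594) ((493.4626159667969, -394.7193603515625), (54.68785858154297, 37.419681549072266), 26.76439666748047)
B (331.224609375, 346.6053161621094) ((461.1685791015625, -288.3846740722656), (54.62807846069336, 36.6407356262207), 10.901591300964355)
B (368.64703369140625, 323.58819580078125) ((562.9595947265625, -285.7846984863281), (54.79892349243164, 36.91095733642578), 27.050294876098633)
B (247.5, 256.0) ((391.4878845214844, 22.440855026245117), (37.07667541503906, 34.23982620239258), 67.95636749267578)
B (371.75, 253.25) ((679.9551391601562, -132.752685546875), (47.85160446166992, 48.49660110473633), 40.409019470214844)
```

```bash
cat >> h.py <<'E'
def att(phi):
    """tool down; jaw axis (tool z) along world angle phi"""
    z=np.array([np.cos(phi),np.sin(phi),0]);y=np.array([0,0,-1.]);x=np.cross(y,z)
    q=R.from_matrix(np.c_[x,y,z]).as_quat(); return [q[3],q[0],q[1],q[2]]
def snap(n,f):
    s=optics.snapshot(n); cv2.imwrite(f"pics/{f}.png",s["color"]); np.save(f"pics/{f}.npy",s,allow_pickle=True); return s
def load(f): return np.load(f"pics/{f}.npy",allow_pickle=True).item()
E
python3 - <<'E'
from h import *
q=readout.current_tcp_rot(); Rm=R.from_quat([q[1],q[2],q[3],q[0]]).as_matrix(); print(Rm.round(3))
s=optics.snapshot("wrist"); T=s["world_from_camera"]
print("cam in tool", (Rm.T@(T[:3,3]-readout.current_position())).round(1), (Rm.T@T[:3,:3]).round(3))
for p in [(500,-200,330),(461,-288,28),(563,-286,28),(493,-395,28),(512,310,130),(650,45,40),(450,-140,130)]:
    for phi in (np.pi/2+.11,-np.pi/2+.11):
        r=solve_ik(p,att(phi)); print(p,round(phi,2),None if r is None else np.round(r,2))
E
```

```text
[[-0.912 -0.001  0.41 ]
 [-0.41   0.001 -0.912]
 [-0.    -1.    -0.001]]
cam in tool [-7.020e+01 -1.171e+02 -1.000e-01] [[-0.     0.96   0.279]
 [ 0.    -0.279  0.96 ]
 [ 1.     0.     0.   ]]
(500, -200, 330) 1.68 [ 0.86  0.47 -0.8   1.62  0.36  1.21  1.66]
(500, -200, 330) -1.46 [ 0.36  0.37 -0.03  1.63  0.01  1.14 -1.13]
(461, -288, 28) 1.68 [ 0.84  0.84 -0.52  1.92  0.73  0.58  1.52]
(461, -288, 28) -1.46 [ 0.49  0.78  0.04  1.93 -0.08  0.43 -0.87]
(563, -286, 28) 1.68 [ 0.77  0.94 -0.6   1.66  0.71  0.77  1.52]
(563, -286, 28) -1.46 [ 0.41  0.86  0.05  1.67 -0.07  0.61 -0.97]
(493, -395, 28) 1.68 [ 0.98  0.94 -0.61  1.66  0.72  0.78  1.72]
(493, -395, 28) -1.46 [ 0.62  0.86  0.04  1.67 -0.05  0.61 -0.78]
(512, 310, 130) 1.68 [-0.14  0.8  -0.76  1.7   0.67  0.92  0.51]
(512, 310, 130) -1.46 [-0.51  0.68 -0.12  1.71  0.11  0.75 -2.14]
(650, 45, 40) 1.68 [ 0.28  0.98 -0.71  1.59  0.78  0.88  0.95]
(650, 45, 40) -1.46 [-0.13  0.87  0.05  1.6  -0.07  0.67 -1.51]
(450, -140, 130) 1.68 [ 0.69  0.61 -0.64  2.06  0.59  0.66  1.33]
(450, -140, 130) -1.46 [ 0.25  0.53  0.01  2.07 -0.01  0.54 -1.2 ]
```

```bash
python3 - <<'E'
from h import *
t=readout.current_time_s()
robot.movep([490,-240,330],att(-np.pi/2)); print(readout.current_time_s()-t)
snap("wrist","w1")
robot.movep([510,170,330],att(-np.pi/2)); print(readout.current_time_s()-t)
snap("wrist","w2")
E
```

```text
1.5667
3.1333
```

View pics/w1.png

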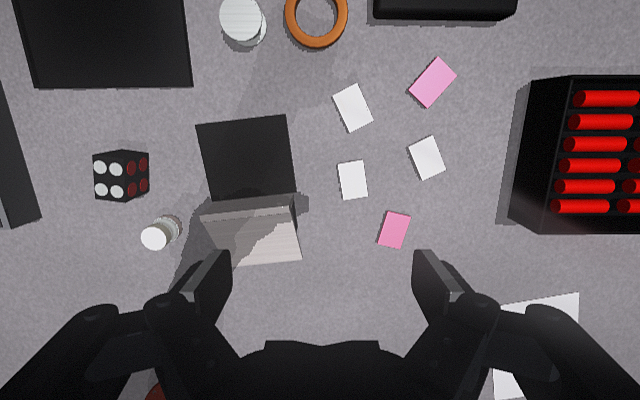

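View pics/w2.png

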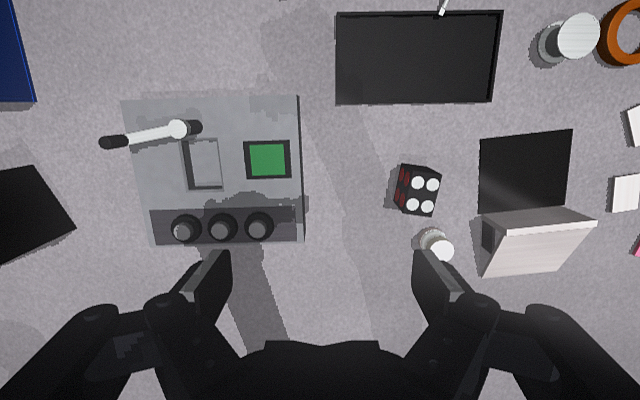

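```bash
cat >> h.py <<'E'
def crop(f,x0,y0,x1,y1,k,name):
    im=cv2.imread(f"pics/{f}.png"); cv2.imwrite(f"pics/{name}.png",cv2.resize(im[y0:y1,x0:x1],None,fx=k,fy=k,interpolation=cv2.INTER_CUBIC))
def cc(pts,off,k): return (np.array(pts,float)+.5)/k-.5+np.array(off)
E
python3 - <<'E'
from h import *
crop("w2",90,80,330,260,3.33,"d1"); crop("w2",320,0,520,120,4,"d2"); crop("w1",180,100,310,270,3.5,"d3")
crop("w2",390,120,610,290,3.5,"d4")
s=load("w1"); im=s["color"].astype(int); m=((im.min(2)>165)).astype(np.uint8)
cs,_=cv2.findContours(m,cv2.RETR_EXTERNAL,cv2.CHAIN_APPROX_NONE)
for c in cs:
    if cv2.contourArea(c)<200: continue
    w=np.array([ray(s,p[0],9)[:2] for p in c],np.float32); print(cv2.minAreaRect(c)[0],cv2.minAreaRect(w))
E
```

```text
(507.7948913574219, 383.5120544433594) ((82.8831558227539, -580.5675048828125), (74.81574249267578, 52.693599700927734), 11.446563720703125)
(539.5, 307.0) ((253.30223083496094, -613.0380859375), (137.913330078125, 55.1098747253418), 79.39605712890625)
(152.5, 238.5) ((368.4234619140625, 20.64910125732422), (39.34029006958008, 38.74312210083008), 89.8705062866211)
(265.59893798828125, 247.3817596435547) ((355.1473083496094, -152.69993591308594), (67.37712860107422, 104.52015686035156), 12.126718521118164)
(352.85137939453125, 179.6081085205078) ((461.1445007324219, -287.9942932128906), (56.41642761230469, 37.27185821533203), 10.090215682983398)
(427.0, 157.5) ((493.2646484375, -394.4168701171875), (56.27099609375, 37.44524383544922), 26.503555297851562)
(352.8558654785156, 107.33394622802734) ((562.9097290039062, -285.4240417480469), (56.18478775024414, 37.55377960205078), 26.883882522583008)
(432.4169616699219, 81.9233169555664) ((595.3529663085938, -391.62481689453125), (36.137474060058594, 54.10443115234375), 49.58995056152344)
(242.0, 21.5) ((669.4540405273438, -140.79409790039062), (58.62863540649414, 48.91728591918945), 86.92888641357422)
```

View pics/d1.png

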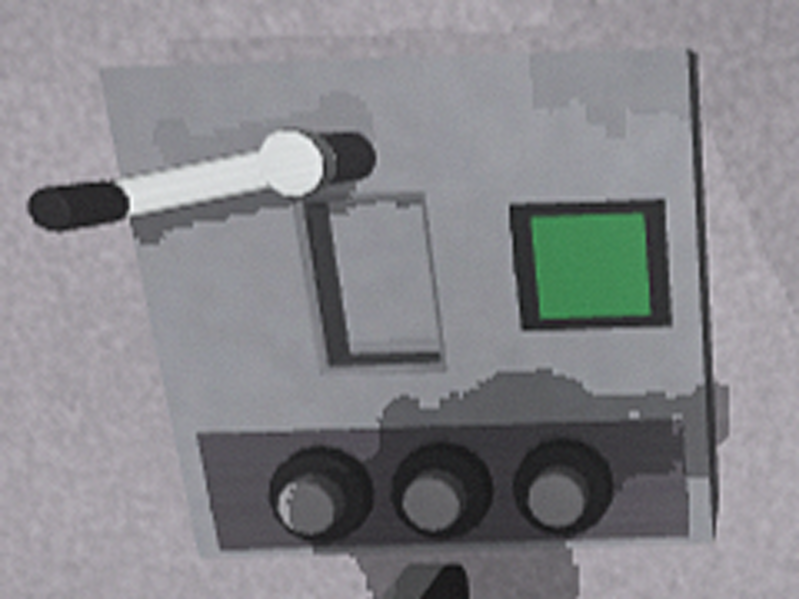

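View pics/d2.png

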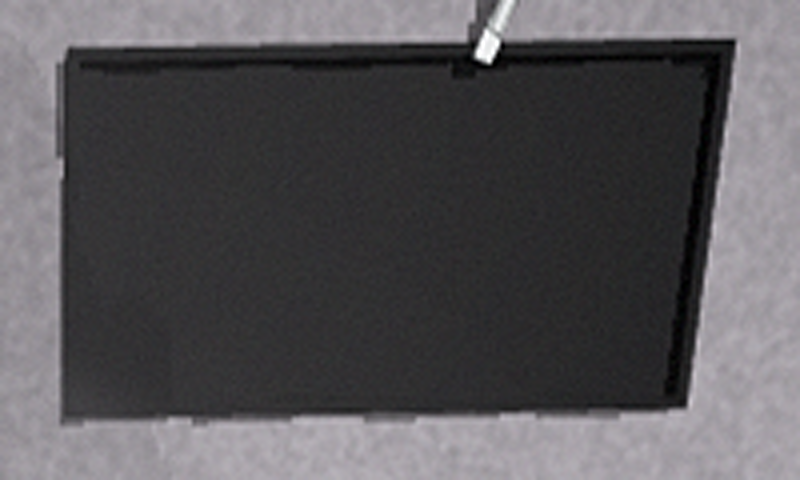

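View pics/d3.png

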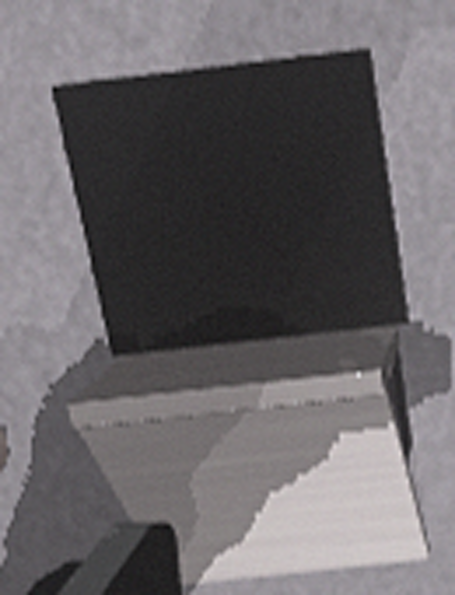

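View pics/d4.png

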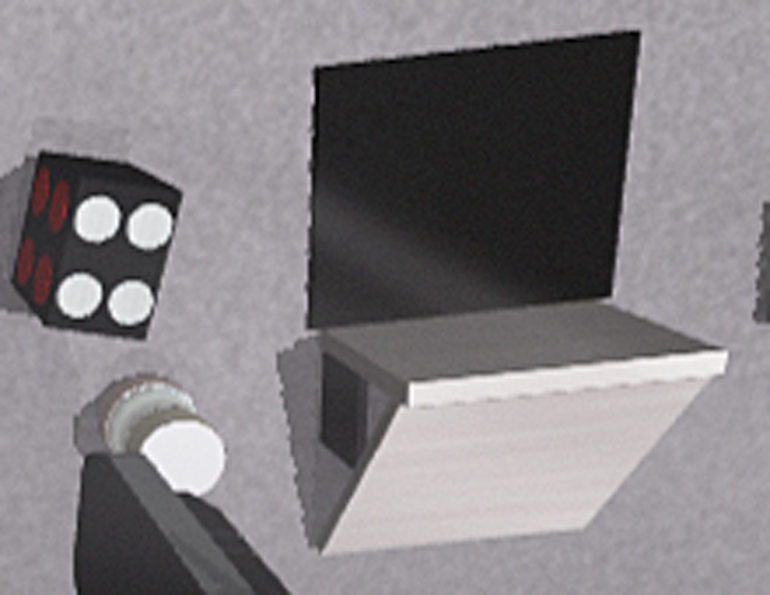

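```bash
python3 - <<'E'
from h import *
s1=load("w1"); s2=load("w2")
d1=lambda p:cc(p,(90,80),3.33); d2=lambda p:cc(p,(320,0),4); d3=lambda p:cc(p,(180,100),3.5); d4=lambda p:cc(p,(390,120),3.5)
def show(n,s,uv,z): print(n,*[np.round(ray(s,u,z)[:2],1) for u in uv])
def rect(n,s,uv,z,L):
    model=np.array([[a*L[0]/2,b*L[1]/2,z] for a,b in ((1,1),(1,-1),(-1,-1),(-1,1))])
    print(n,*fit([(s,[0,1,2,3],np.array(uv))],model,[500,0,0]))
rect("tester",s2,d1([(101,68),(690,50),(713,541),(205,556)]),50,(200,220))
rect("tray",s2,d2([(70,48),(735,40),(687,405),(63,418)]),10,(112,212))
rect("mat",s1,d3([(54,88),(370,50),(408,322),(113,355)]),3,(115,130))
rect("mat2",s2,d4([(315,68),(640,31),(610,298),(308,327)]),3,(115,130))
show("edge front w1",s1,d3([(70,405),(380,370)]),68); show("edge back",s1,d3([(80,425),(383,397)]),68)
show("edge front w2",s2,d4([(408,385),(727,352)]),68); show("edge back",s2,d4([(412,405),(727,372)]),68)
show("mat edges1",s1,d3([(54,88),(370,50),(408,322),(113,355)]),3); show("mat edges2",s2,d4([(315,68),(640,31),(610,298),(308,327)]),3)
show("keys123",s2,d1([(311,508),(433,500),(556,497)]),72)
show("hinge",s2,d1([(292,163)]),100); show("knob",s2,d1([(50,208)]),130)
show("pocket rim z50",s2,d1([(305,195),(428,195),(443,370),(325,370)]),50); show("pocket floor vis",s2,d1([(425,205),(438,352),(349,352)]),25)
show("block top white",s2,d4([(97,220),(150,226),(79,296),(131,303)]),60)
show("block top corners",s2,d4([(181,192),(148,340),(45,323)]),60)
E
```

```text
tester [4.97575797e+02 3.04233997e+02 2.84421212e-02] 0.7171837768311793
tray [646.45784071  41.36691396  -6.27299204] 0.6104542234247055
mat [ 4.91010501e+02 -1.33484258e+02  1.11042060e-01] 0.4012762161672643
mat2 [ 491.39064721 -131.74859296   -6.17252952] 0.42422032390435443
edge front w1 [427.2 -81.6] [ 440.8 -198.6]
edge back [419.2 -84.4] [ 430.1 -199.4]
edge front w2 [427.3 -79.3] [ 440.3 -197.9]
edge back [419.1 -82.3] [ 432.2 -200. ]
mat edges1 [540.3 -63.1] [ 554.9 -191.5] [ 442.  -203.9] [427.4 -75.4]
mat edges2 [540.8 -60.2] [ 555.3 -190.4] [ 441.5 -203.2] [428.5 -73.1]
keys123 [426.7 350.8] [430. 302.] [431.1 253.2]
hinge [562.1 327.4]
knob [550.4 390.1]
pocket rim z50 [547.3 347.1] [547.2 299.7] [477.5 300.4] [477.7 348.1]
pocket floor vis [541.  309.6] [479.  310.2] [479.1 348.2]
block top white [490.4  42.4] [488.1  22.4] [460.8  46.7] [458.   26.6]
block top corners [500.9  12.2] [443.   18.7] [450.   58.8]
```

```bash
python3 - <<'E'
from h import *
t=readout.current_time_s()
p=-np.pi/2+.111
robot.movep([575,-215,90],att(p)); hand.gripper_close(30); print(readout.current_time_s()-t, readout.current_opening())
print(robot.line_to([575,-215,20],feed=40,until_force=4), readout.current_position(), readout.current_wrist_force())
robot.line_to([575,-215,80],feed=200); hand.release()
print(readout.current_time_s()-t, readout.current_opening())
E
```

```text
2.4417 0.008951009266808248
True [ 574.92677163 -214.97110051   25.2043411 ] [-0.56038061 -0.25995146  3.78220945]
5.1 85.64876183197224
```

```bash
cat >> h.py <<'E'
def pick(x,y,phi,z,zup=110,f=30):
    robot.movep([x,y,zup],att(phi)); robot.line_to([x,y,z],feed=120); hand.gripper_close(f)
    w=readout.current_opening(); robot.line_to([x,y,zup],feed=150); return w,readout.current_opening()
E
python3 - <<'E'
from h import *
t=readout.current_time_s()
snap("wrist","w3a")
print(pick(461.1,-288.0,0.176-np.pi/2,27)); snap("wrist","w3"); print(readout.current_time_s()-t)
E
```

```text
(36.90090350350207, 37.17499055358354)
2.75
```

View pics/w3.png

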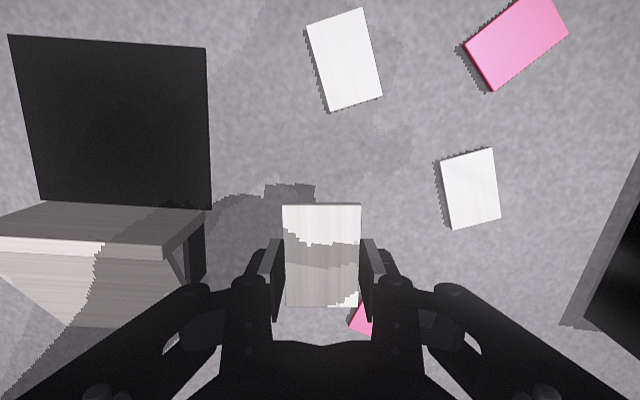

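```bash
python3 - <<'E'
from h import *
crop("w3",260,190,390,320,5,"e1")
s=load("w3"); tcp=np.array(readout.current_position()); q=readout.current_tcp_rot(); Rm=R.from_quat([q[1],q[2],q[3],q[0]]).as_matrix()
for uv in [(283,204),(361,203),(358.5,306.5),(285.5,308)]:
    print((Rm.T@(ray(s,uv,tcp[2]-18)-tcp)).round(1))
E
```

```text
[-28.5  18.  -17.5]
[-29.   17.9  18.8]
[26.9 18.  19.6]
[ 27.9  18.1 -18.2]
```

View pics/e1.png

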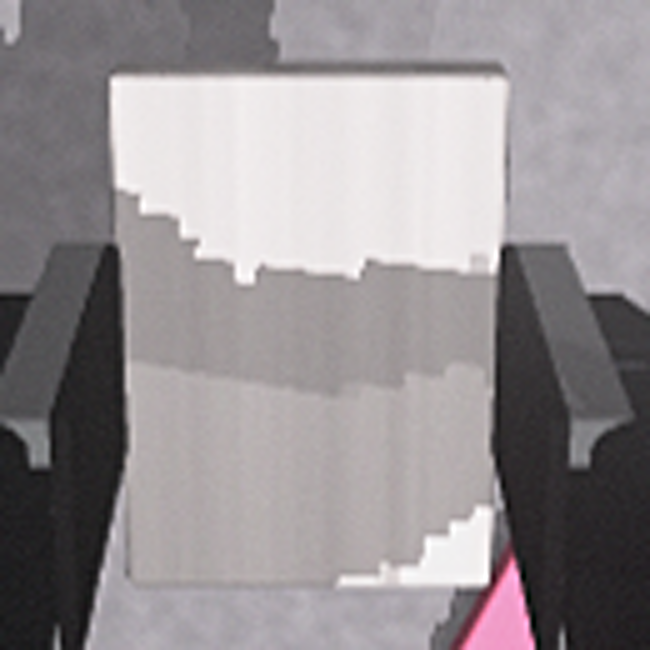

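```bash
python3 - <<'E'
from h import *
p=-np.pi/2+.111; ex=np.array([np.cos(.111),np.sin(.111)])
xy=np.array([434.0,-139.3])+13.9*ex
robot.movep([*xy,190],att(p)); robot.line_to([*xy,143.5],feed=150); robot.sleep(.2)
snap("wrist","w4"); print(readout.current_position(), readout.current_time_s())
E
```

```text
[ 448.37873786 -138.14208495  144.25341221] 12.7583
```

View pics/w4.png

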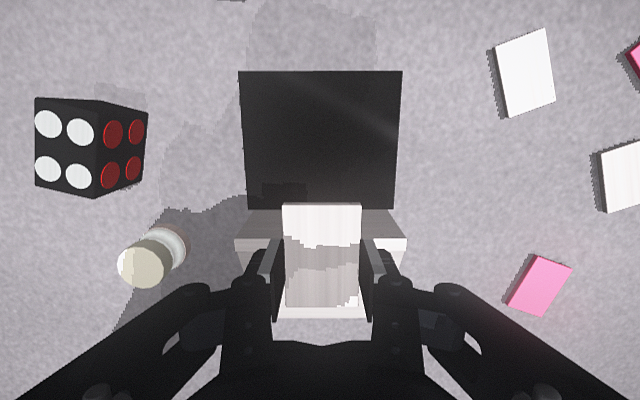

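```bash
python3 - <<'E'
from h import *
s=load("w4"); g=cv2.cvtColor(s["color"],cv2.COLOR_BGR2GRAY).astype(int)
for c in (245,255,380,390,400): print(c,[(r,g[r,c]) for r in range(203,252,1)][::1] if c==255 else "", "max grad rows",[r for r in range(215,255) if abs(g[r+1,c]-g[r-1,c])>45])
tcp=np.array(readout.current_position()); q=readout.current_tcp_rot(); Rm=R.from_quat([q[1],q[2],q[3],q[0]]).as_matrix()
crop("w4",225,195,415,330,4,"e2"); print(tcp)
for uv,z in [((240,239),68),((400,237),68),((320,204.6),tcp[2]-18),((320,306.5),tcp[2]-18),((245,209),3),((395,209),3)]: print(uv,(Rm.T@(ray(s,uv,z)-tcp)).round(1))
E
```

```text
245  max grad rows [238, 239]
255 [(203, np.int64(47)), (204, np.int64(45)), (205, np.int64(44)), (206, np.int64(46)), (207, np.int64(42)), (208, np.int64(40)), (209, np.int64(63)), (210, np.int64(100)), (211, np.int64(105)), (212, np.int64(102)), (213, np.int64(105)), (214, np.int64(106)), (215, np.int64(105)), (216, np.int64(105)), (217, np.int64(104)), (218, np.int64(106)), (219, np.int64(107)), (220, np.int64(104)), (221, np.int64(105)), (222, np.int64(102)), (223, np.int64(107)), (224, np.int64(109)), (225, np.int64(104)), (226, np.int64(107)), (227, np.int64(110)), (228, np.int64(108)), (229, np.int64(109)), (230, np.int64(103)), (231, np.int64(106)), (232, np.int64(108)), (233, np.int64(111)), (234, np.int64(103)), (235, np.int64(105)), (236, np.int64(108)), (237, np.int64(101)), (238, np.int64(123)), (239, np.int64(161)), (240, np.int64(170)), (241, np.int64(164)), (242, np.int64(163)), (243, np.int64(164)), (244, np.int64(167)), (245, np.int64(168)), (246, np.int64(163)), (247, np.int64(163)), (248, np.int64(159)), (249, np.int64(165)), (250, np.int64(173)), (251, np.int64(124))] max grad rows [238, 239, 251, 252]
380  max grad rows [237, 238, 239, 248, 249]
390  max grad rows [237, 238, 252, 253, 254]
400  max grad rows [228, 229, 237, 238, 239]
[ 448.37873786 -138.14208495  144.25341221]
(240, 239) [ 14.6  76.2 -55.5]
(400, 237) [13.2 76.3 54.4]
(320, 204.6) [-28.2  18.   -0.2]
(320, 306.5) [26.7 18.  -0.3]
(245, 209) [ 14.1 141.2 -67.7]
(395, 209) [ 14.2 141.3  66.1]
```

View pics/e2.png

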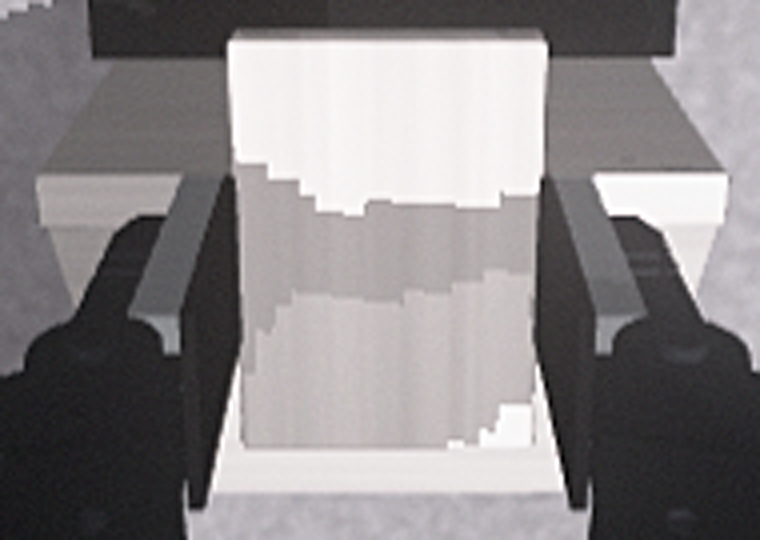

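```bash
python3 - <<'E'
from h import *
hand.release(); robot.sleep(.5); p=readout.current_position()
robot.line_to([p[0],p[1],230],feed=250); snap("wrist","w5"); print(readout.current_time_s())
E
```

```text
14.3417
```

View pics/w5.png

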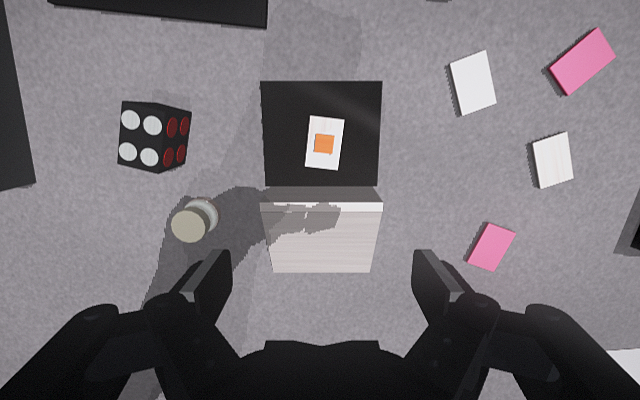

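```bash
cat >> h.py <<'E'
def plates(s,box=None,z=9):
    im=s["color"].astype(int); b,g,r=im[...,0],im[...,1],im[...,2]
    m=((im.min(2)>150)|((r-b>90)&(g-b>30)&(r>150))).astype(np.uint8)
    cs,_=cv2.findContours(m,cv2.RETR_EXTERNAL,cv2.CHAIN_APPROX_NONE); out=[]
    for c in cs:
        if cv2.contourArea(c)<300: continue
        w=np.array([ray(s,p[0],z)[:2] for p in c],np.float32); (x,y),(a,bb),t=cv2.minAreaRect(w)
        L,W=max(a,bb),min(a,bb); t=np.radians(t if a>bb else t+90); t=(t+np.pi/2)%np.pi-np.pi/2
        if 48<L<64 and 32<W<44 and (box is None or (box[0]<x<box[1] and box[2]<y<box[3])):
            cu=((r-b>90)&(g-b>30)&(r>150)&(cv2.drawContours(np.zeros(m.shape,np.uint8),[c],-1,1,-1)>0)).sum()
            out.append((round(x,1),round(y,1),round(t,3),round(L,1),round(W,1),int(cu)))
    return out
E
python3 - <<'E'
from h import *
print(plates(load("w5")))
for phi in (0.0,np.pi,-np.pi):
    for y in (-25,41,107):
        r=solve_ik([646.5,y,60],att(phi+.005)); print(phi,y,None if r is None else np.round(r,2))
E
```

```text
[(483.8, -136.9, np.float64(-0.006), 55.8, 37.3, 323)]
0.0 -25 [ 0.2   0.86 -0.34  1.6   0.38  0.75 -0.31]
0.0 41 [ 0.1   0.86 -0.34  1.6   0.38  0.75 -0.41]
0.0 107 [ 0.    0.87 -0.35  1.58  0.39  0.77 -0.52]
3.141592653589793 -25 [-0.19  0.86  0.35  1.62 -0.39  0.74 -2.8 ]
3.141592653589793 41 [-0.33  0.87  0.42  1.62 -0.47  0.76 -2.83]
3.141592653589793 107 [-0.5   0.91  0.55  1.59 -0.6   0.81 -2.83]
-3.141592653589793 -25 [-0.19  0.86  0.35  1.62 -0.39  0.74 -2.8 ]
-3.141592653589793 41 [-0.33  0.87  0.42  1.62 -0.47  0.76 -2.83]
-3.141592653589793 107 [-0.5   0.91  0.55  1.59 -0.6   0.81 -2.83]
```

```bash
sed -i 's/im.min(2)>150/im.min(2)>th/; s/def plates(s,box=None,z=9)/def plates(s,box=None,z=9,th=175)/' h.py; python3 - <<'E'
from h import *
for th in (160,175,185): print(plates(load("w5"),th=th))
print(plates(load("w1")))
t=readout.current_time_s()
x,y,a=483.8,-136.9,-0.006
print(pick(x,y,a-np.pi/2,28.7)); s=snap("wrist","w6")
ty=np.array([-np.sin(.0102),np.cos(.0102)]); c=np.array([646.5,41.4])-66*ty
robot.movep([*c,90],att(.0102)); robot.line_to([*c,31.7],feed=100); hand.release(); robot.line_to([*c,110],feed=200)
snap("wrist","w7"); print(readout.current_time_s()-t)
E
```

```text
[(493.2, -393.7, np.float64(0.464), 55.9, 37.8, 0), (483.8, -136.8, np.float64(-0.008), 55.5, 37.2, 323), (562.5, -284.9, np.float64(0.468), 56.3, 37.7, 0)]
[(492.9, -393.8, np.float64(0.458), 55.5, 37.3, 0), (483.7, -136.8, np.float64(-0.008), 55.3, 37.1, 323), (562.4, -284.9, np.float64(0.468), 55.7, 37.4, 0)]
[(492.9, -393.7, np.float64(0.462), 55.4, 37.2, 0), (483.7, -136.9, np.float64(-0.008), 55.0, 37.0, 323), (562.4, -284.9, np.float64(0.47), 55.6, 37.2, 0)]
[(461.1, -288.0, np.float64(0.176), 56.2, 37.3, 0), (493.4, -394.3, np.float64(0.461), 56.1, 37.4, 0), (562.9, -285.4, np.float64(0.47), 56.2, 37.5, 0)]
(36.45189534379804, 36.67753460870265)
5.441600000000001
```

View pics/w7.png

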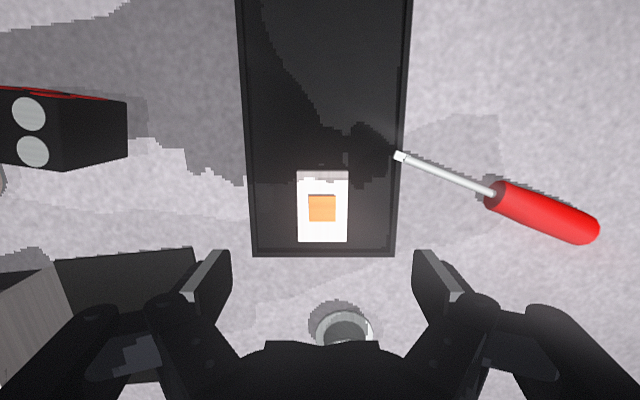

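```bash
cat >> h.py <<'E'
EO=np.array([434.0,-139.3]); EX=np.array([np.cos(.111),np.sin(.111)]); PE=-np.pi/2+.111
def tooloff(s,uv,z):
    tcp=np.array(readout.current_position()); q=readout.current_tcp_rot(); Rm=R.from_quat([q[1],q[2],q[3],q[0]]).as_matrix()
    return (Rm.T@(ray(s,uv,z)-tcp)).round(1)
def to_edge(d,name):
    xy=EO+d*EX; robot.movep([*xy,190],att(PE)); robot.line_to([*xy,143],feed=150); robot.sleep(.15)
    s=snap("wrist",name); z=readout.current_position()[2]
    g=cv2.cvtColor(s["color"],cv2.COLOR_BGR2GRAY).astype(float); gr=np.abs(np.gradient(g,axis=0))
    # plate front/back: strongest row gradients averaged over columns 295..345
    f=195+np.argmax(gr[195:215,300:345].mean(1)); b=295+np.argmax(gr[295:320,300:340].mean(1)); e=228+np.argmax(gr[228:246,380:398].mean(1))
    F,B,E=tooloff(s,(320,f),z-18)[0],tooloff(s,(320,b),z-18)[0],tooloff(s,(390,e),68)[0]
    print("rows",f,b,e,"front/back/edge",F,B,E,"beyond",E-(F+B)/2,"len",B-F,"tcp",readout.current_position())
    crop(name,225,170,415,330,4,name+"c")
E
python3 - <<'E'
from h import *
t=readout.current_time_s()
robot.movep([500,-240,250],att(-np.pi/2)); robot.sleep(.1); s=snap("wrist","w8"); P=plates(s); print(P)
c=[p for p in P if p[5]==0 and p[0]>540 and p[1]<-240]
x,y,a=c[0][:3]
print(pick(x,y,a-np.pi/2,27)); to_edge(13.9,"w9"); print(readout.current_time_s()-t)
E
```

```text
[(493.3, -394.4, np.float64(0.462), 55.6, 37.2, 0), (563.1, -285.4, np.float64(0.472), 55.7, 37.5, 0), (646.4, -24.1, np.float64(-1.548), 55.4, 36.2, 397)]
(36.87595640061361, 36.860907734812926)
rows 205 307 239 front/back/edge -28.1 26.9 14.3 beyond 14.900000000000002 len 55.0 tcp [ 448.59716668 -138.15078981  143.76059251]
5.508399999999998
```

View pics/w9c.png

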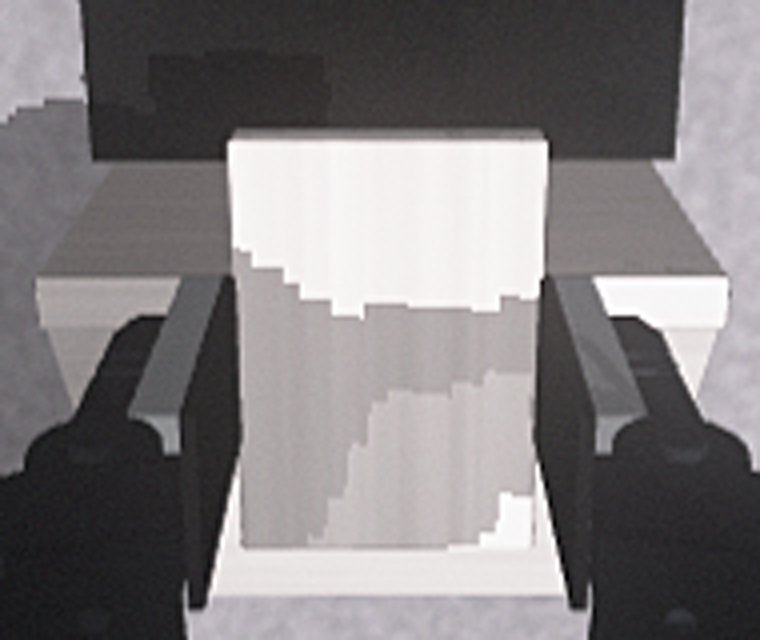

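View pics/w8.png

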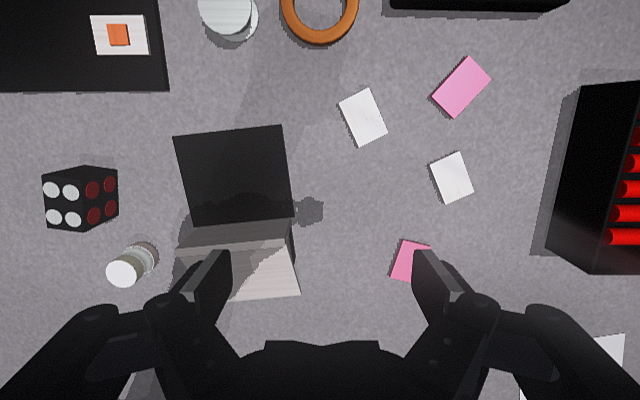

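```bash
cat >> h.py <<'E'
TY=np.array([-np.sin(.0102),np.cos(.0102)]); TX=np.array([TY[1],-TY[0]])
def drop_find(name):
    hand.release(); robot.sleep(.5); p=readout.current_position(); robot.line_to([p[0],p[1],230],feed=250); robot.sleep(.1)
    s=snap("wrist",name); P=plates(s); print(P); return [p for p in P if 440<p[0]<560 and -210<p[1]<-60]
def place(slot,name,dx=0):
    c=np.array([646.5,41.4])+slot*66*TY+dx*TX
    robot.movep([*c,90],att(.0102)); robot.line_to([*c,32.5],feed=100); hand.release(); robot.line_to([*c,110],feed=200); snap("wrist",name)
E
python3 - <<'E'
from h import *
t=readout.current_time_s()
c=drop_find("w10")
if len(c)==1 and c[0][5]>150 and abs(c[0][2])<.5:
    x,y,a=c[0][:3]; print(pick(x,y,a-np.pi/2,28.7)); place(1,"w11")
print(readout.current_time_s()-t,readout.current_time_s())
E
```

```text
[(493.3, -394.0, np.float64(0.462), 55.9, 37.3, 0), (476.1, -134.5, np.float64(0.127), 55.2, 36.1, 325)]
(36.09363289074396, 36.54510355537382)
7.25 32.5417
```

View pics/w10.png

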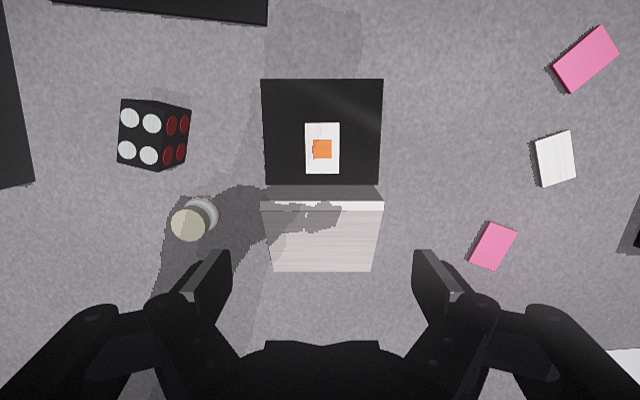

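```bash
ls pics
```

```text
c1.png
c2.png
c3.png
c4.png
d1.png
d2.png
d3.png
d4.png
e1.png
e2.png
scene0.png
side0.png
w1.npy
w1.png
w10.npy
w10.png
w11.npy
w11.png
w2.npy
w2.png
w3.npy
w3.png
w3a.npy
w3a.png
w4.npy
w4.png
w5.npy
w5.png
w6.npy
w6.png
w7.npy
w7.png
w8.npy
w8.png
w9.npy
w9.png
w9c.png
wrist0.png
```

View pics/w11.png

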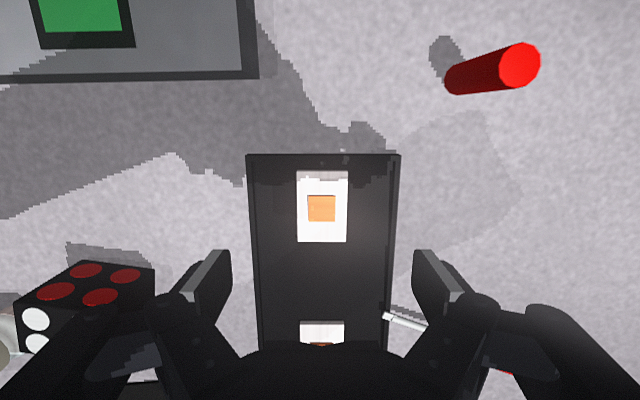

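```bash
python3 - <<'E'
from h import *
t=readout.current_time_s()
robot.movep([500,-240,250],att(-np.pi/2)); robot.sleep(.1); s=snap("wrist","w12"); P=plates(s); print(P)
c=[p for p in P if p[5]==0 and p[0]<540 and p[1]<-240]
x,y,a=c[0][:3]
print(pick(x,y,a-np.pi/2,27)); to_edge(13.7,"w13"); print(readout.current_time_s()-t)
E
```

```text
[(493.4, -394.3, np.float64(0.461), 55.8, 37.1, 0), (646.5, -24.1, np.float64(-1.567), 55.3, 36.2, 391)]
(36.91064477024677, 36.75620770820036)
rows 205 307 238 front/back/edge -28.1 26.9 13.7 beyond 14.3 len 55.0 tcp [ 448.33024146 -138.1583321   143.84186984]
6.258299999999998
```

View pics/w13c.png

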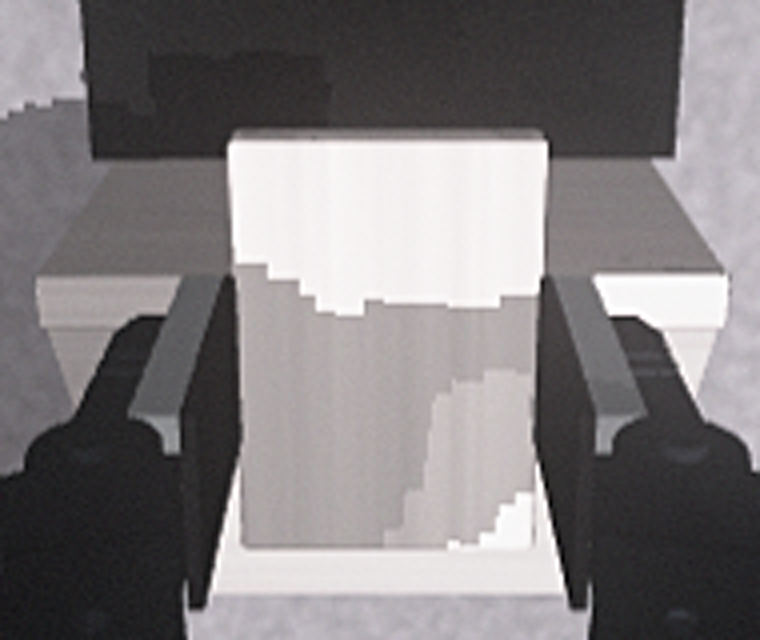

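```bash
python3 - <<'E'
from h import *
t=readout.current_time_s()
c=drop_find("w14")
if len(c)==1 and c[0][5]>150 and abs(c[0][2])<.5:
    x,y,a=c[0][:3]; print(pick(x,y,a-np.pi/2,28.7)); place(0,"w15",dx=-7)
    robot.movep([560,60,330],att(-np.pi/2)); robot.sleep(.1); s=snap("wrist","w16"); print(plates(s,z=10))
print(readout.current_time_s()-t,readout.current_time_s())
E
```

```text
[(485.6, -133.2, np.float64(0.205), 55.5, 37.1, 329)]
(36.9533799402464, 36.572070420045804)
[(639.2, 41.7, np.float64(-1.57), 55.0, 37.7, 211), (645.6, 107.5, np.float64(-1.57), 55.2, 37.3, 214), (647.0, -24.1, np.float64(-1.57), 55.2, 37.3, 222)]
8.366700000000002 47.1667
```

View pics/w16.png

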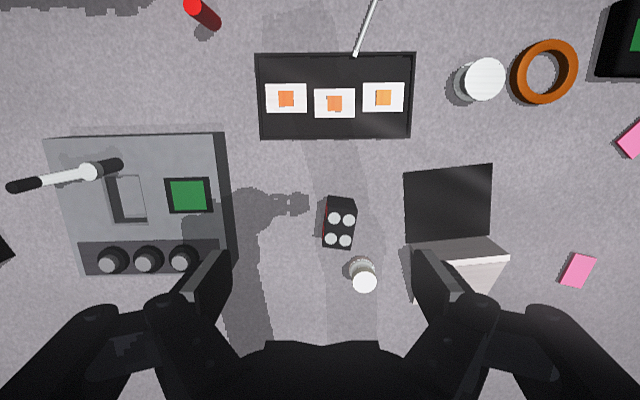

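```bash
python3 - <<'E'
from h import *
robot.movep([470,320,300],att(-np.pi/2+.028)); robot.sleep(.1); snap("wrist","t1")
robot.movep([445,35,250],att(-np.pi/2-.14)); robot.sleep(.1); snap("wrist","b1")
crop("t1",160,80,480,260,2.5,"t1c"); crop("b1",250,60,400,240,3.3,"b1c"); print(readout.current_time_s())
E
```

```text
49.6583
```

View pics/t1.png

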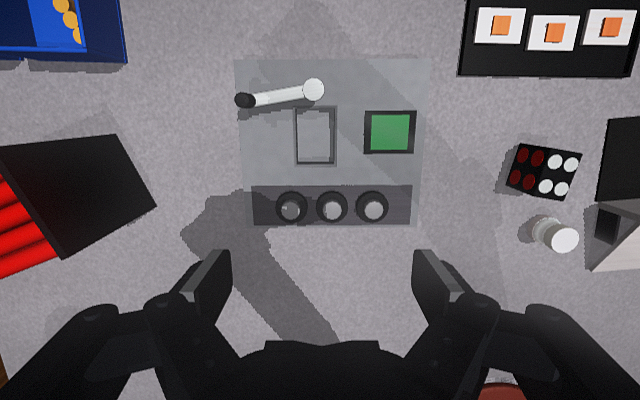

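View pics/b1.png

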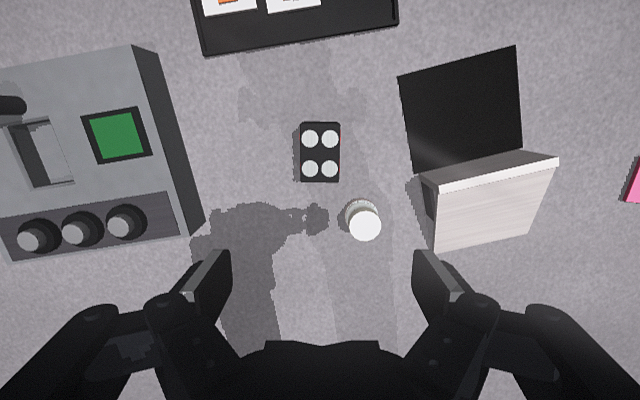

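```bash
python3 - <<'E'
from h import *
s=load("b1"); g=s["color"].min(2); m=(g>190).astype(np.uint8); m[:, :295]=0; m[:,345:]=0; m[:120]=0;m[185:]=0
n,_,st,ce=cv2.connectedComponentsWithStats(m)
pts=np.array([ray(s,c,60)[:2] for c,a in zip(ce[1:],st[1:,4]) if a>40]); print(pts.round(1), pts.mean(0))
crop("t1",225,50,440,235,3.7,"t1c")
E
```

```text
[[490.9  42.6]
 [488.   22.8]
 [461.3  46.8]
 [458.3  27. ]] [474.63092479  34.81205904]
```

View pics/t1c.png

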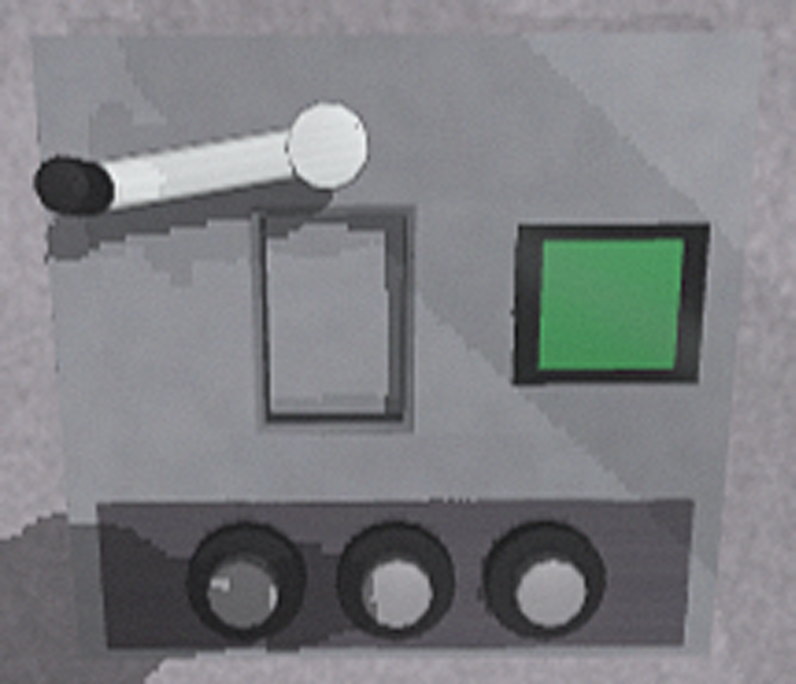

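View pics/b1c.png

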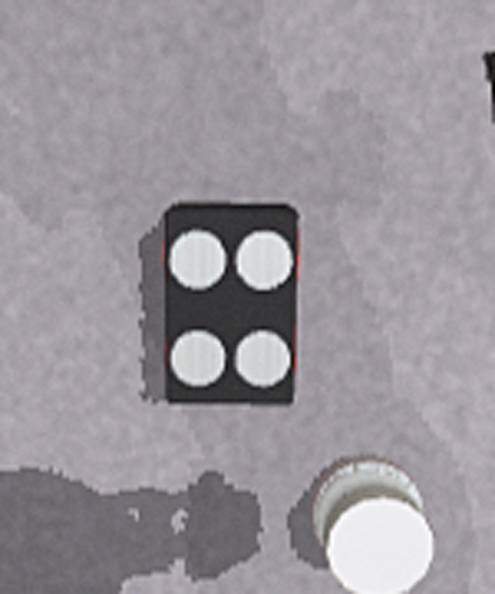

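```bash
python3 - <<'E'
from h import *
s=load("t1"); k=lambda p:cc(p,(225,50),3.7)
def rect(n,uv,z,L):
    model=np.array([[a*L[0]/2,b*L[1]/2,z] for a,b in ((1,1),(1,-1),(-1,-1),(-1,1))])
    print(n,*fit([(s,[0,1,2,3],np.array(uv))],model,[500,300,0]))
rect("tester",k([(32,38),(762,33),(714,655),(75,660)]),50,(200,220))
rect("pocket out",k([(252,208),(415,205),(412,433),(260,433)]),50,(72,52))
rect("pocket inner",k([(262,215),(405,213),(404,425),(267,425)]),47,(66,46))
for n,p,z in (("keys",[(241,594),(400,593),(551,592)],72),("hinge",[(327,145)],100),("knob",[(62,184)],130)):
    print(n,[ray(s,u,z)[:2].round(1) for u in k(p)])
E
```

```text
tester [4.97238083e+02 3.05475475e+02 3.04105050e-02] 0.6814433735780507
pocket out [5.11876723e+02 3.25497543e+02 3.13856646e-02] 0.5455588782695115
pocket inner [5.11926546e+02 3.25655489e+02 2.88840072e-02] 0.3874079629418123
keys [array([427.1, 353.8]), array([428.6, 302.6]), array([430.1, 253.9])]
hinge [array([562.3, 327.6])]
knob [array([550. , 390.9])]
```

```bash
python3 - <<'E'
from h import *
t=readout.current_time_s()
print(pick(474.6,34.8,-np.pi/2-.143,60,zup=170,f=50)); snap("wrist","b2")
robot.movep([512,325.5,175],att(-np.pi/2+.03)); robot.line_to([512,325.5,138],feed=120); robot.sleep(.15); snap("wrist","b3")
print(readout.current_position(),readout.current_time_s())
E
```

```text
(39.00306248581972, 38.93110282374692)
[512.63513463 325.73478336 139.05830567] 54.3667
```

View pics/b3.png

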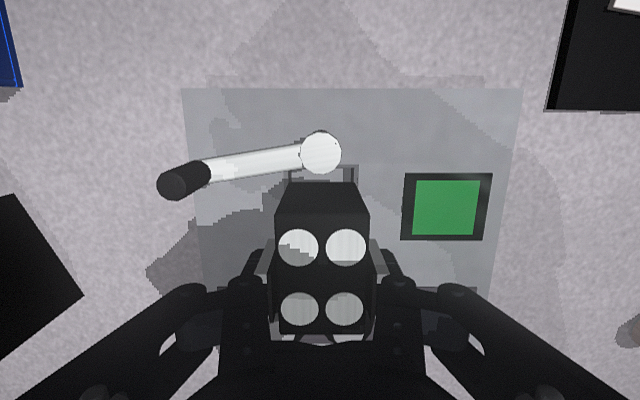

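```bash
python3 - <<'E'
from h import *
s=load("b3"); z=139.06-60+60
for uv in [(298,247.5),(346,247.5),(300,309),(344,309)]: print(tooloff(s,uv,z))
print(robot.line_to([512,325.5,84.5],feed=50,until_force=12), readout.current_position(), readout.current_wrist_force())
E
```

```text
[-15.    0.   -9.5]
[-15.    0.   10.7]
[15.  -0.  -9.2]
[15.  -0.  10.5]
True [511.57953131 325.28799459  85.51340952] [-0.63833498  0.17902757  4.57299088]
```

```bash
python3 - <<'E'
from h import *
hand.release(); p=readout.current_position(); robot.line_to([p[0],p[1],200],feed=200)
robot.movep([470,325,260],att(-np.pi/2+.03)); robot.sleep(.1); s=snap("wrist","b4"); sc=snap("side","b4s")
crop("b4",200,60,460,260,3,"b4c"); crop("b4s",180,110,310,220,6,"b4sc"); print(readout.current_time_s())
g=s["color"].min(2); m=(g>185).astype(np.uint8)
n,_,st,ce=cv2.connectedComponentsWithStats(m)
for c,a in zip(ce[1:],st[1:,4]):
    if 60<a<3000: print(c.round(1),a,ray(s,c,85)[:2].round(1))
E
```

```text
57.225
[588.2  19.9] 1539 [620.  101.1]
[632.2  18.9] 483 [621.9  63.9]
[319.5  82.2] 490 [563.8 327.5]
[279.3  89.6] 713 [556.5 363.4]
[309.8 125.4] 245 [526.  335.4]
[331.5 125.5] 253 [526.6 315.3]
[310.2 157.8] 233 [495.9 334.5]
[331.2 157.9] 235 [496.4 314.5]
[596.2 253.8] 643 [403.6  32.2]
```

View pics/b4c.png

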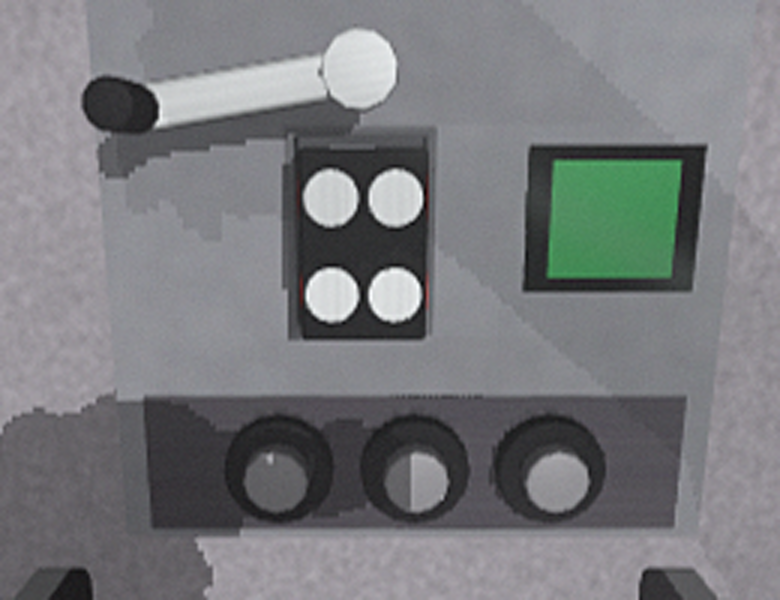

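View pics/b4sc.png

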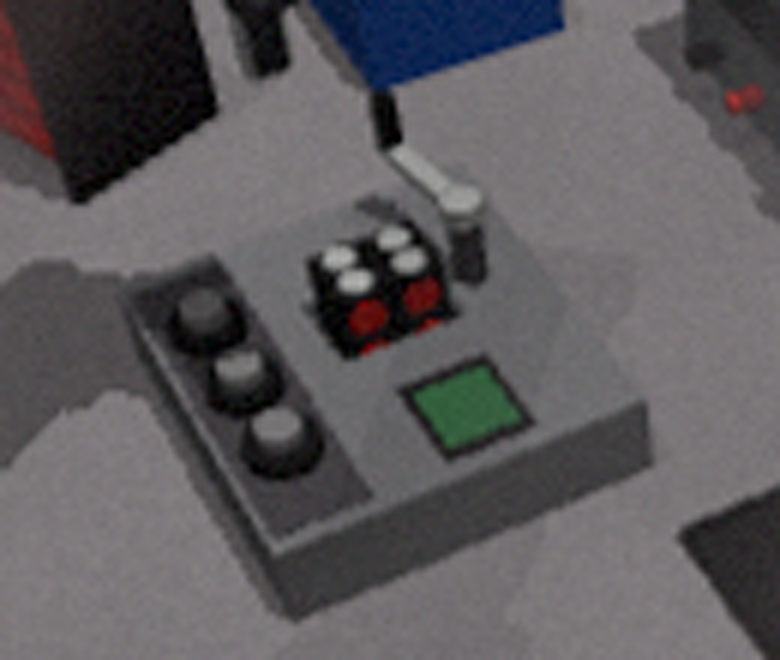

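```bash
python3 - <<'E'
from h import *
t=readout.current_time_s()
H=np.array([562.1,327.2]); P=lambda a: H+65*np.array([np.cos(np.pi/2+.03+a),np.sin(np.pi/2+.03+a)])
at=att(-np.pi/2+.03); p=P(.157); print(p)
robot.movep([*p,190],at); robot.line_to([*p,129],feed=120); hand.gripper_close(25); print(readout.current_opening(),readout.current_wrist_force())
for a in np.linspace(.157,1.565,11)[1:]:
    robot.line_to([*P(a),129],feed=120)
    f=readout.current_wrist_force(); print(round(a,2),f.round(1) if hasattr(f,'round') else f)
hand.release(); q=readout.current_position(); robot.line_to([q[0],q[1],200],feed=200)
robot.movep([440,310,270],at); robot.sleep(.1); snap("wrist","l1"); snap("scene","l1s"); print(readout.current_time_s())
crop("l1s",330,210,470,330,5.5,"l1sc")
E
```

```text
[550.01571761 391.06681548]
12.93865580658488 [-0.47626378  1.29975801  0.62698376]
0.3 [ 1.7  1.7 -0.6]
0.44 [-0.7  2.8  1.4]
0.58 [-1.3  5.2  0.8]
0.72 [-2.5  4.9  0.6]
0.86 [-3.   5.4  0.5]
1.0 [-5.7  5.8  2. ]
1.14 [-7.   5.7  4.3]
1.28 [-9.2  4.2  5.6]
1.42 [-10.8   2.6   6.6]
1.56 [-7.9  2.2  5.9]
63.4667
```

View pics/l1.png

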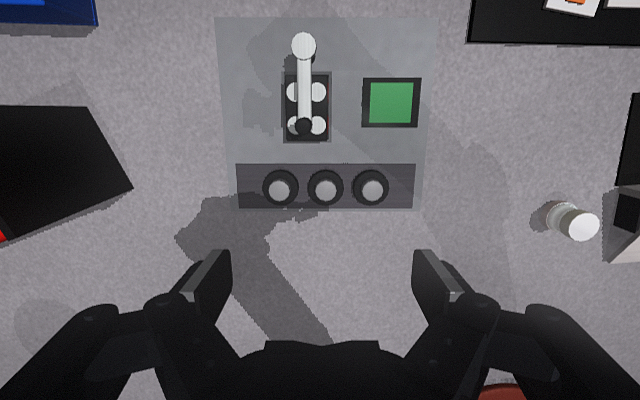

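View pics/l1sc.png

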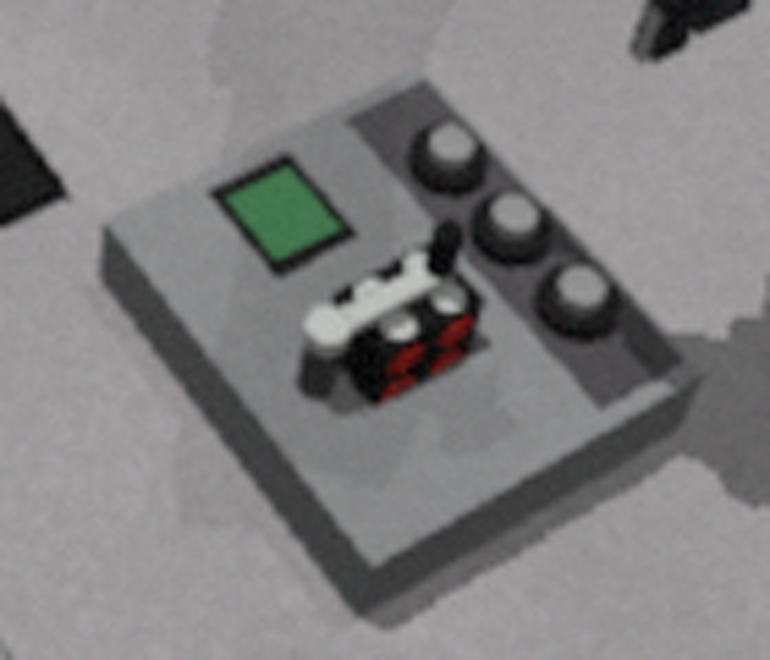

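```bash
python3 - <<'E'
from h import *
s=load("l1"); a=ray(s,(303,45),100)[:2]; b=ray(s,(303,125),130)[:2]; d=b-a; print(a,b,np.hypot(*d),np.arctan2(d[1],d[0])%(2*np.pi)-np.pi/2-.03)
hand.gripper_close(40)
robot.movep([560,60,330],att(-np.pi/2)); robot.sleep(.1); s=snap("wrist","k0"); print(plates(s,z=10), readout.current_time_s())
E
```

```text
[562.77357911 327.64318405] [498.10025964 325.17277759] 64.72048484715984 1.5789759966920502
[(646.3, -24.0, np.float64(-1.566), 55.4, 37.5, 213)] 65.475
```

View pics/k0.png

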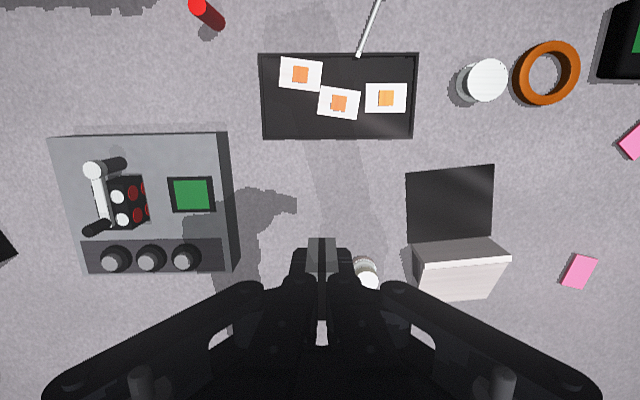

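```bash
python3 - <<'E'
from h import *
robot.movep([600,60,230],att(-np.pi/2)); robot.sleep(.1); s=snap("wrist","k1"); crop("k1",200,20,460,200,3,"k1c"); print(plates(s,z=10),readout.current_time_s())
E
```

```text
[(646.5, -24.0, np.float64(-1.569), 55.7, 37.6, 331)] 66.1333
```

View pics/k1c.png

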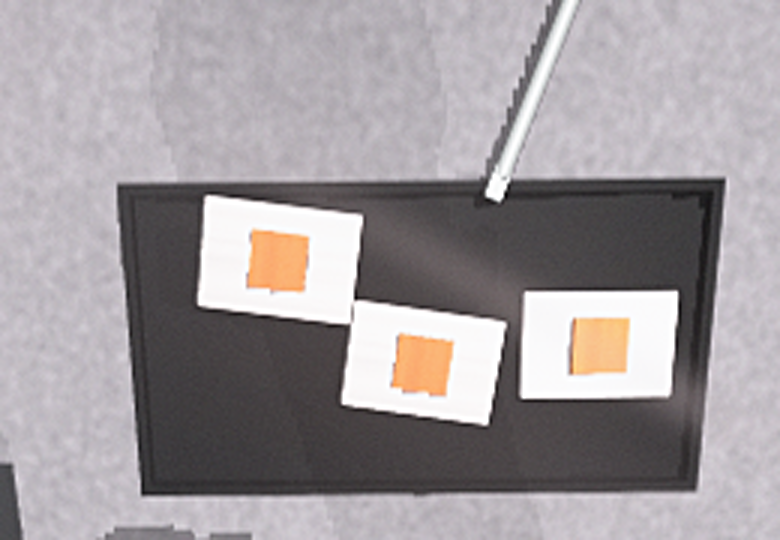

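```bash
python3 - <<'E'
from h import *
s=load("k1"); k=lambda p:cc(p,(200,20),3)
W=np.array([646.46,41.37]);c,n=np.cos(.0102),np.sin(.0102)
for nm,p in (("L",[(205,196),(363,215),(350,325),(197,306)]),("M",[(355,299),(507,321),(490,426),(341,405)]),("R",[(524,291),(679,291),(671,399),(520,399)])):
    uv=k(p); model=np.array([[19,28,10],[19,-28,10],[-19,-28,10],[-19,28,10.]])
    x,r=fit([(s,[0,1,2,3],uv)],model,[640,40,0]); d=x[:2]-W
    w=np.array([ray(s,u,10)[:2] for u in uv]); e=[np.hypot(*(w[(i+1)%4]-w[i])).round(1) for i in range(4)]
    print(nm,x.round(2),"res",round(r,2),"tray frame",(c*d[0]+n*d[1]).round(1),(-n*d[0]+c*d[1]).round(1),"sides",e,w.round(1).tolist())
E
```

```text
L [675.7   91.72  -6.4 ] res 0.19 tray frame 29.7 50.0 sides [np.float64(55.6), np.float64(38.0), np.float64(55.6), np.float64(37.6)] [[697.6, 117.0], [691.4, 61.8], [653.6, 66.5], [660.3, 121.7]]
M [ 6.3988e+02  3.9580e+01 -1.4000e-01] res 0.21 tray frame -6.6 -1.7 sides [np.float64(55.6), np.float64(38.5), np.float64(56.2), np.float64(38.5)] [[662.8, 64.6], [655.1, 9.6], [616.9, 14.2], [624.7, 69.9]]
R [ 6.4636e+02 -2.4190e+01  1.0000e-02] res 0.27 tray frame -0.8 -65.6 sides [np.float64(55.7), np.float64(38.7), np.float64(56.0), np.float64(38.7)] [[665.6, 3.9], [665.7, -51.7], [627.0, -52.5], [627.0, 3.5]]
```

```bash
python3 - <<'E'
from h import *
robot.movep([590,66,120],att(-np.pi/2)); robot.sleep(.1); s=snap("wrist","k2"); 
robot.movep([655,0,110],att(0.01)); robot.sleep(.1); s=snap("wrist","k3"); print(readout.current_time_s())
crop("k2",200,40,460,235,3,"k2c");crop("k3",200,40,460,235,3,"k3c")
E
```

```text
68.2
```

View pics/k2c.png

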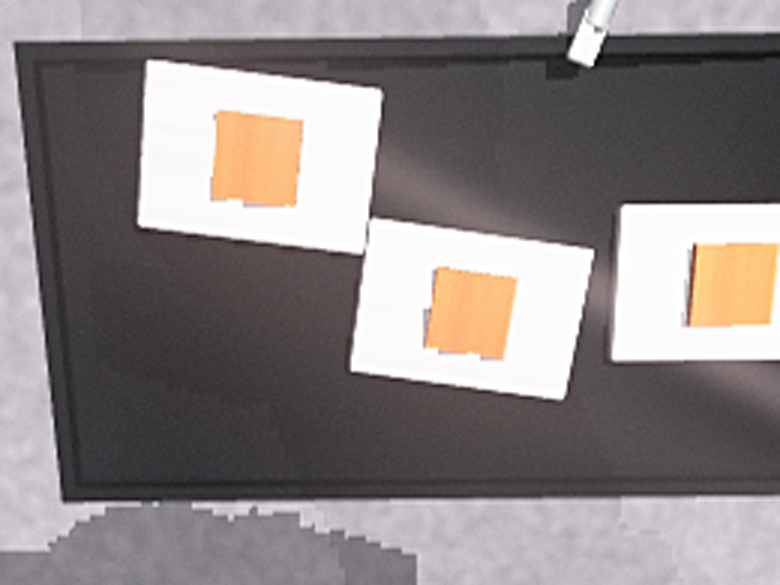

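View pics/k3c.png

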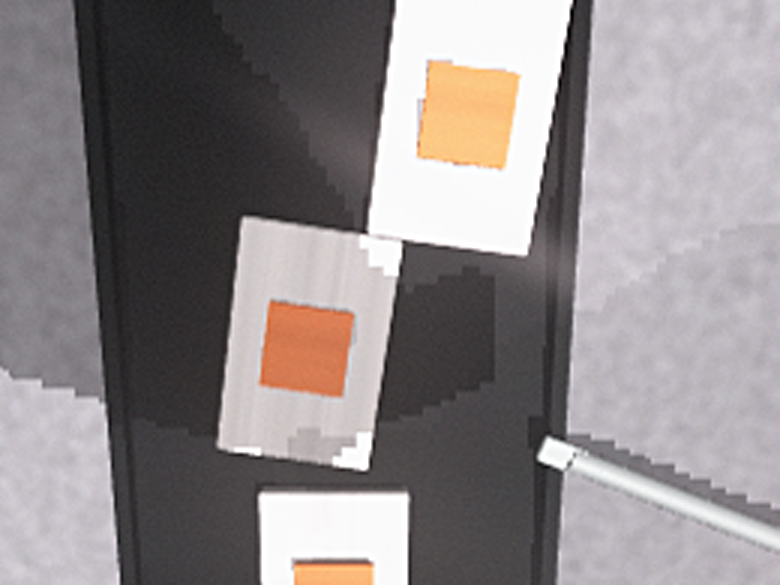

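```bash
python3 - <<'E'
from h import *
s=load("k2"); k=lambda p:cc(p,(200,40),3)
m=np.array([[19,28,0],[19,-28,0],[-19,-28,0],[-19,28,0.]])
for nm,p in (("L",[(147,59),(383,89),(365,254),(137,226)]),("M",[(370,217),(595,248),(567,401),(350,371)])):
    uv=k(p)
    f=lambda q:(proj(s,R.from_euler('zyx',q[3:]).apply(m)+q[:3])-uv).ravel()
    r=least_squares(f,[650,60,10,0,0,0]); print(nm,r.x.round(3),np.abs(r.fun).max().round(2))
    f4=lambda q:(proj(s,R.from_euler('z',q[3]).apply(m)+q[:3])-uv).ravel()
    r=least_squares(f4,[650,60,10,0]); print(nm,r.x.round(3),np.abs(r.fun).max().round(2))
E
```

```text
L [ 6.75932e+02  9.18210e+01  8.79700e+00 -1.18000e-01  4.20000e-02
 -6.00000e-03] 0.19
L [ 6.75891e+02  9.18420e+01  8.31700e+00 -1.19000e-01] 0.29
M [ 6.39938e+02  3.97560e+01  9.42400e+00 -1.34000e-01  6.30000e-02
 -7.00000e-03] 0.16
M [ 6.3988e+02  3.9773e+01  9.8570e+00 -1.3200e-01] 0.36
```

```bash
python3 - <<'E'
from h import *
at=att(-np.pi/2+.03)
p=readout.current_position(); robot.line_to([p[0],p[1],200],feed=250)
print(readout.current_opening())
for i,(x,y) in enumerate([(427.2,353.5),(428.7,303.4),(430.2,253.5)]):
    robot.movep([x,y,130 if i else 160],at); robot.line_to([x,y,102],feed=100)
    r=robot.line_to([x,y,88.5],feed=25,until_force=14); robot.sleep(.2)
    print(i+1,r,np.round(readout.current_position(),1),np.round(readout.current_wrist_force(),1)); snap("side",f"key{i+1}")
    robot.line_to([x,y,130],feed=100); robot.sleep(.2)
print(readout.current_time_s())
E
```

```text
0.10158335977483979
1 True [427.7 354.   91.1] [-1.5 -1.1  7. ]
2 True [429.2 304.   91.1] [-0.3 -1.5  6.4]
3 True [430.8 254.   91.1] [-1.6 -0.8  8.2]
77.2083
```

```bash
python3 - <<'E'
from h import *
robot.movep([480,170,320],att(-np.pi/2)); robot.sleep(.3); s=snap("wrist","f1"); sc=snap("scene","f2"); print(plates(s,z=10),readout.current_time_s())
crop("f2",190,110,470,340,2.8,"f2c")
E
```

```text
[(646.5, -23.8, np.float64(-1.569), 55.1, 37.1, 283)] 78.4667
```

View pics/f1.png

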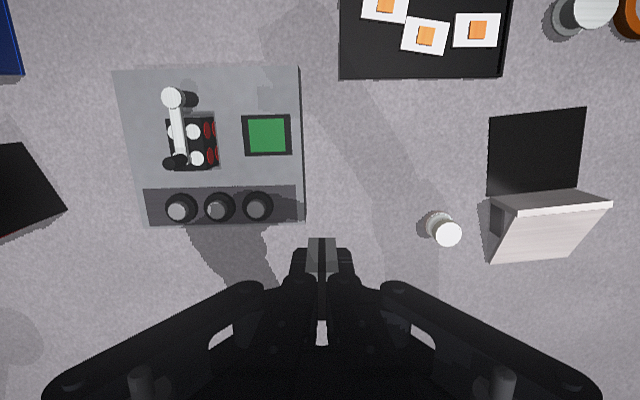

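View pics/f2c.png

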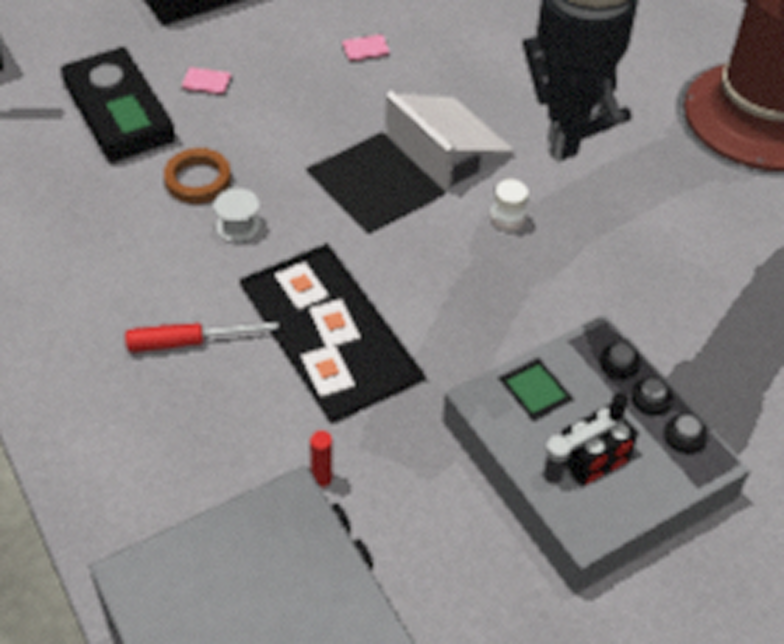

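All three plates lie in the tray with copper up. The block is seated, the latch is shut, the keys are up and the bystanders are where they started. I'm handing the job in.

```bash
python3 - <<'E'
from bench import order, readout
order.hand_in(); print(readout.current_time_s())
E
```

```text
the job is handed in; nothing more can be done
the job is handed in; nothing more can be done
```

The job is handed in; all the steps were carried out by about 78 s of the 210 s allowed. No verdict is reported, so this rests on my own checks.

**What I did:** I flipped the three bare aluminium plates over the stand and laid them in the tray. The two pink look-alikes were left alone. I set the block in the pocket, swung the latch shut by its knob, then pressed left, middle and right.

**Last checks:**
- **Plates:** all three are copper up, flat and within the tray limits.
- **Block:** about 1 mm from the pocket's centre, and down on its floor.
- **Latch:** about 1.58 rad by camera.
- **Keys:** the fingertips went down to about 66 mm above the bench for each key, which is a full press. All three were up again afterwards.
- **Bystanders:** none looked moved in the final pictures.

**What did not go to plan:** between my placing the plates and the last look before the keys, a plate in the tray was knocked aside. It pushed the middle one slightly, so those two now touch edge to edge and the knocked one sits close to the far tray wall. Close-up pictures and fits showed both still flat on the floor, neither on top of the other, so I left them. The automatic plate finder then picked out only the third plate, so those two were checked from corners I marked by hand before the keys were pressed. After the presses I checked them only by eye.

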